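Fill the pantry jar rack and pin its end stop

TASK

Take the empty black-lidded jar out of the pantry rack and stand it in the middle of the cork mat. Two tea cartons in the rack have slid together: push them apart so that each stands squarely in front of its own coloured tag, and stand every colour-lidded jar upright in the row, squarely in front of the tag of its lid's colour. Only when the row is complete, slide the blue end stop fully home, take the red-headed pin from its wooden block and push it down through the fork and the stop's tongue until its collar sits on the fork. Leave the other things on the board where they are.

Things in the scene. Friction and masses are not known exactly. Their poses are not given: they have to be found in the camera images.
- rack: The wooden jar rack, fixed to the pantry board. Origin on the board under the middle place; y runs along the row towards the end stop and the fork, x from the low front lip to the back rail, z up. Five places lie 64 mm apart along y (-128 to 128 mm), on a floor 12 mm above the board
- row_mid (a point): Middle of the row, on its floor (rack x = y = 0). The row's channel is 101 mm deep in x, from the back rail (top 52 mm above the board, x = 50 to 90 mm) to a low front lip (top 22 mm) that stands before the cartons only (y = 34 to 94 mm either side); the jars' places are open in front. A fixed end wall 72 mm high has its inner face at y = -160 mm; the blue end stop faces it at the other end
- stop (a joint): The sliding blue end stop (a plate 90 mm wide in x, 14 mm thick, top 80 mm above the board), in m: 0 = fully home (towards the row; its inner face then at rack y = 161 mm, where it meets its end of travel), up to 0.06 = pulled out along the rack's +y. It stays where it is left; about 3 N moves it
- stop_grip (a point): Grip point on the stop's black handle, a post 26 mm in rack x, 16 mm in rack y, standing 40 mm up from the plate; the point is on its axis, 105 mm above the board, 15 mm below its top. Moves with the stop
- fork_hole (a point): Centre of the upper mouth of the 17 mm upright hole through the dark steel fork, at rack (0, 264) mm, on the fork's upper face 58 mm above the board. The fork is 88 mm wide in x and 40 mm in y: two 10 mm jaws; between them runs the stop's 12 mm aluminium tongue, whose own 17 mm hole lies under this one when the stop is home. Free space below
- pin: The headed locking pin, 88 mm long: steel shank 14 mm in diameter and 50 mm long with a tapered nose (8 mm at the tip, over 10 mm), a collar 32 mm across and 5 mm thick, and above it a red grip 22 mm in diameter and 33 mm high. Origin at the tip, z along the pin to the grip. It starts upright in the dark wooden block. 120 g
- pin_collar (a point): Centre of the underside of the pin's collar, 50 mm above the tip; lies on fork_hole when the pin is fully seated
- block_hole (a point): Upper mouth of the 17 mm hole in the fixed dark wooden block (64 x 64 x 60 mm high) in which the pin is parked; the collar rests on the block's top, 60 mm above the board
- jar_red: A white jar with a red lid and a paper label, 54 mm in diameter (lid 51 mm, the top 22 mm), 95 mm tall, 175 to 350 g; origin at the centre of its underside, z up. May be absent
- jar_yellow: A white jar with a yellow lid and a paper label, 54 mm in diameter (lid 51 mm, the top 22 mm), 95 mm tall, 175 to 350 g; origin at the centre of its underside, z up. May be absent
- jar_blue: A white jar with a blue lid and a paper label, 54 mm in diameter (lid 51 mm, the top 22 mm), 95 mm tall, 175 to 350 g; origin at the centre of its underside, z up. May be absent
- jar_black: The empty jar with a black lid and a clear body, of the same size as the others, 150 g; it starts in the row, in the end place at rack y = -128 mm; origin at the centre of its underside
- mat_mid (a point): Middle of the top of the cork mat (110 x 110 mm, 8 mm thick), which lies fixed on the board
- carton_green: A green tea carton standing in the row, 95 mm in rack x, 54 mm in rack y, 75 mm high, 245 to 490 g; origin at the centre of its underside, axes as the rack's. Too deep to be gripped front to back; slides along the row when pushed low on its side
- carton_orange: An orange tea carton standing in the row, 95 mm in rack x, 54 mm in rack y, 75 mm high, 245 to 490 g; origin at the centre of its underside, axes as the rack's. Too deep to be gripped front to back; slides along the row when pushed low on its side
- spot_red (a point): The place of the red jar: the point on the floor of the row (12 mm above the board), in the middle of the row's depth, squarely in front of the red tag, the red plate 30 x 46 x 6 mm lying on the back rail 70 mm behind it (rack +x). The tags for jars take the two end places and the middle one in any order
- spot_yellow (a point): The place of the yellow jar: the point on the floor of the row (12 mm above the board), in the middle of the row's depth, squarely in front of the yellow tag, the yellow plate 30 x 46 x 6 mm lying on the back rail 70 mm behind it (rack +x). The tags for jars take the two end places and the middle one in any order
- spot_blue (a point): The place of the blue jar: the point on the floor of the row (12 mm above the board), in the middle of the row's depth, squarely in front of the blue tag, the blue plate 30 x 46 x 6 mm lying on the back rail 70 mm behind it (rack +x). The tags for jars take the two end places and the middle one in any order
- spot_green (a point): The place of the green carton: the point on the floor of the row (12 mm above the board), in the middle of the row's depth, squarely in front of the green tag, the green plate 30 x 46 x 6 mm lying on the back rail 70 mm behind it (rack +x). Always the second place from one end
- spot_orange (a point): The place of the orange carton: the point on the floor of the row (12 mm above the board), in the middle of the row's depth, squarely in front of the orange tag, the orange plate 30 x 46 x 6 mm lying on the back rail 70 mm behind it (rack +x). Always the second place from one end
- can: A food can 68 mm in diameter, 100 mm tall, a bystander to be left alone; origin at the centre of its underside
- cactus: A small cactus in a terracotta pot, 68 mm wide, 125 mm tall, a bystander to be left alone; origin at the centre of its underside
- packet: A flat cardboard packet 45 x 70 x 22 mm, a bystander to be left alone; origin at the centre of its underside
- mug: A blue mug 76 mm in diameter, 85 mm tall, a bystander to be left alone; origin at the centre of its underside
Mind the look-alikes: they are no part of the job. What is shaped like the jar_blue but purple is not meant. There is more than one size of the pin; the job needs the smaller.

How it is judged:
By the outcome, as a careful person would: the job done as asked, in the order asked, and still so for the second after the job is handed in, with the robot touching nothing.
Of jar_red, jar_yellow, jar_blue only 2 to 3 are there at a start; the rules pass over those that are not, and their reading is None.
At some moment in a run one of jar_red, jar_yellow, jar_blue may be knocked a few centimetres aside while the robot is not near it.
It also fails if it takes over 208 s, if anything falls off the work surface, if the arm or the gripper's body presses on something with over 40 N, if the wrist force passes 120 N, or if a joint passes its speed limit or range.

ROBOT

A 6-joint arm with a two-finger parallel gripper is mounted at the origin on the work surface. World frame = base frame: x ahead of the robot, y to its left, z up, the work surface at z = 0. Lengths are in m, angles in rad, forces in N, time in s.
With the tool pointing down it reaches from about 0.35 to 0.975 m from the base axis. Payload 4.9 kg.
Tool frame: the origin (TCP) lies on the mounting face of the last link; the fingertips stand 173 mm ahead of it and the grasp point (between the pads) lies ctrl.pinch_z ahead of it (ctrl.pinch_z is the distance from the TCP to the grasp point, in m); z points along the fingers, y is the line along which they close (so a half turn about z gives the same grasp; the last joint's range is limited). The gripper opens to 85 mm and grips with 20 to 120 N. Pads are 22 mm wide; open, the fingers measure 114 mm over their backs; the gripper's body (76 mm by 85 mm) begins 54 mm behind the grasp point. The pads swing forward as they close: fully open they stand 13 mm farther back than shut.
Start: joints at [-1.364, 0.053, 1.613, -0, 1.476, -0.119], TCP at [0.2, -0.592, 0.405] pointing down, gripper open.
Joint ranges: [-3.01, 3.01], [-1.01, 2.22], [0.06, 2.58], [-1.02, 4.17], [0.09, 2.62], [-3.14, 3.14]. Speed limits (rad/s): [2.57, 2.57, 3.14, 3.14, 3.14, 3.14].

INTERFACE

Orientations are given as a rotation vector (axis times angle).
In Python, from station import telemetry, eyes, ctrl gives the robot as it stands.
- The arm moves only by the tool apply_moves, never from a script. Its argument "plan" is a list of rows, each a list of 5 numbers: the finger opening in m, from 0 to 0.0854, then the shift along the tool's x, y, z in m, then the turn about the tool's z in rad. In form: [[jaw, x, y, z, roll], ...]. A call has 1 to 12 rows; each row is the pose to reach, as a shift and turn from the pose commanded when the call began, along the tool's axes at that moment; what a row does not reach only later rows make up. A row lasts 1/12 s, in which the tool goes at most 41.7 mm and 7.16 degrees, less where a joint would pass 70% of its speed; a pose out of reach is approached as far as the arm can. A call with a gripper value outside its range is refused whole. The fingers move at their own pace and stop on an object; "newtons" is the grip in N (left out, the last holds). Time passes only in rows, so rows that repeat a pose let the fingers close. It gives the time, the measured TCP pose, the force, the opening and the grip force at its end, in the units of the state.
- telemetry.get_obs(): the state, without advancing time (a new reading comes with each control period).
- eyes.get_image(name): name is "side" or "top" or "wrist"; returns a dict with "img" (420x560x3 uint8, blue, green, red), "range_z" (420x560 float32, m along the optical axis (not along the pixel's ray), 0 where there is no reading), "K" (3x3 intrinsics, pixels), "dist_coeffs" ([k1, k2, p1, p2, k3] as OpenCV has them; the pictures are not rectified), "pose" (4x4, takes a point from camera to world coordinates); the wrist camera has in their place "hand_eye" (4x4, takes a point from camera to tool coordinates, whose origin is the TCP and whose axes are the flange's). Camera axes: x right, y down, z forward; pixel columns grow to the right and rows downward; lengths in m; the calibration is good to about 2 mm. A picture is of the moment at which its call begins: read the wrist's pose just before it.
- ctrl.finish_job(): hands the job in; it is judged then, once.
Trained networks look in a picture, given as the dict that the camera call returned (one of the last four; its "shot" number tells which), for a name from the list of things; names that differ only in an ending like _2 or _b are one class to them, and where a whole thing is asked for, a point or a joint stands for the part that bears it (a point fixed in the world has none). Each returns a list of dicts, best first, with "confidence" (0 to 1); they miss things now and then, are a little off and sometimes report something else, mostly with a low value. They report only what shows in the picture. A call takes as long as a camera call. They do not tell look-alikes from the thing itself.
- eyes.search_frame(thing, picture): "box" ([left, top, right, bottom] in pixels, round what is visible of it).
- eyes.outline_of(thing, picture): "region" (420x560 bool, what is visible of it) and "box" ([left, top, right, bottom] in pixels, round what is visible of it).
- eyes.tip_of(thing, picture): "point" ([column, row] in pixels: a listed point, or the origin of a listed thing).
The state is a dict: "t": time; "q": joint angles; "dq": joint speeds; "effort": joint torques, N m; "tool_pos": TCP position; "tool_rot": TCP orientation; "contact_force": force on the tool from outside, world axes, zero at the start; "wrist_torque": the same for the moment, N m; "opening": finger opening in m; "grip_force": force on a finger pad.
Only numpy, scipy, OpenCV 4.12 (cv2) and the standard library are available. Lean on these libraries where they do the work, as an engineer would, in place of code of your own. Each camera call takes 0.05 s, during which the arm holds its last target. There are 200 camera calls.

## Working session

There is one attempt and no reset: what is moved stays moved. The work goes in short steps, Python scripts to look and compute and a tool call to move; the robot and the scene stay as the last step left them, time stands still between calls to the robot, and variables do not carry over. Pictures are saved under pics/ and viewed, at most 14 in all, crops included, and the job is handed in when it is done.

Besides the shell and the picture viewer there is one more tool, called as name([rows], argument=value, ...), one row to a line, values as JSON. apply_moves: Moves the arm, as the interface text tells. Its arguments: {"type":"object","properties":{"plan":{"type":"array","items":{"type":"array","items":{"type":"number"}}},"newtons":{"type":"number"}},"required":["plan"]}

```bash
ls; mkdir -p pics; python3 - <<'E'
from station import telemetry, eyes, ctrl
import cv2, numpy as np
o=telemetry.get_obs(); print({k:np.round(v,3).tolist() for k,v in o.items()}); print(ctrl.pinch_z)
for n in ("side","top"):
    p=eyes.get_image(n); cv2.imwrite(f"pics/{n}0.png",p["img"]); np.savez(f"{n}0.npz",**{k:v for k,v in p.items() if k!='shot'}); print(n,np.round(p["pose"],3).tolist(),p["K"].round(1).tolist(),p["dist_coeffs"])
E
```

```text
pics
{'t': 0.0, 'q': [-1.364, 0.053, 1.614, 0.0, 1.476, -0.119], 'dq': [0.002, -0.001, -0.0, -0.001, 0.001, 0.001], 'effort': [0.002, -39.368, -37.017, -0.0, 0.007, -0.0], 'tool_pos': [0.2, -0.592, 0.403], 'tool_rot': [-3.098, -0.509, 0.0], 'contact_force': [-0.174, 0.774, 0.595], 'wrist_torque': [0.002, 0.021, 0.012], 'grip_force': 0.0, 'opening': 0.085}
0.1547
side [[1.0, -0.002, 0.023, 0.431], [-0.018, -0.676, 0.737, -0.95], [0.014, -0.737, -0.675, 0.997], [0.0, 0.0, 0.0, 1.0]] [[420.4, 0.0, 276.3], [0.0, 420.4, 207.9], [0.0, 0.0, 1.0]] [-0.03450599  0.          0.          0.          0.        ]
top [[0.018, -0.996, 0.092, 0.398], [-1.0, -0.019, -0.01, 0.035], [0.011, -0.092, -0.996, 1.063], [0.0, 0.0, 0.0, 1.0]] [[393.1, 0.0, 273.4], [0.0, 393.1, 208.9], [0.0, 0.0, 1.0]] [0.02407486 0.         0.         0.         0.        ]
```

View pics/top0.png

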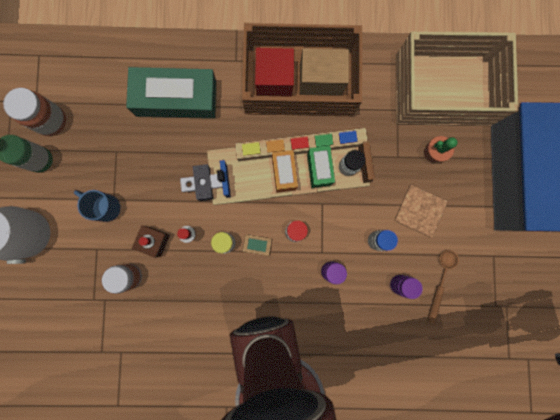

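View pics/side0.png

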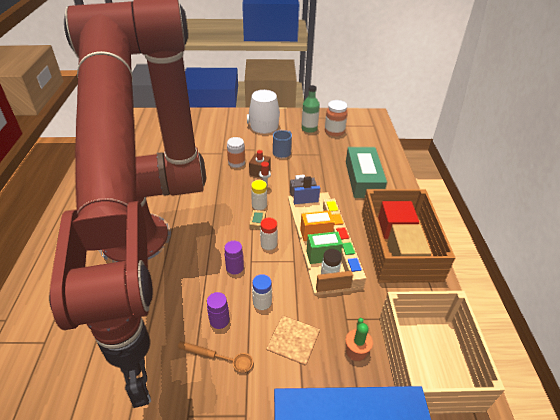

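Top view: the tags, left to right (+y to −y), are yellow, orange, red, green, blue at about (251,149) to (348,138). The cartons are at (285,170) and (320,166), and the black jar is at (352,162). Yellow, red and blue jars stand at (222,242), (297,231) and (384,240). One pin is in the block at (148,242); another stands free at (187,234).

```bash
cat > h.py <<'E'
from station import telemetry, eyes, ctrl
import cv2, numpy as np
from scipy.spatial.transform import Rotation as R
def cloud(p,T=None):
    T=p["pose"] if T is None else T
    h,w=p["range_z"].shape
    uv=np.stack(np.meshgrid(np.arange(w),np.arange(h)),-1).reshape(-1,1,2).astype(float)
    n=cv2.undistortPoints(uv,p["K"],p["dist_coeffs"]).reshape(h,w,2)
    z=p["range_z"]; P=np.dstack([n*z[...,None],z])@T[:3,:3].T+T[:3,3]
    P[z==0]=np.nan
    return P
def wrist():
    o=telemetry.get_obs(); p=eyes.get_image("wrist")
    T=np.eye(4); T[:3,:3]=R.from_rotvec(o["tool_rot"]).as_matrix(); T[:3,3]=o["tool_pos"]
    return p,cloud(p,T@p["hand_eye"]),T
def topc(P,m,band=.004):
    Q=P[m]; Q=Q[np.isfinite(Q).all(1)]; z=np.percentile(Q[:,2],95); Q=Q[Q[:,2]>z-band]
    c=(Q.min(0)+Q.max(0))/2
    (cx,cy),r=cv2.minEnclosingCircle(Q[:,:2].astype(np.float32)*1000)
    return np.r_[np.median(Q[:,:2],0),z,cx/1000,cy/1000,r/1000,len(Q)].round(4)
E
cat > a.py <<'E'
from h import *
for n in ("top","side"):
    p=eyes.get_image(n); P=cloud(p); hsv=cv2.cvtColor(p["img"],cv2.COLOR_BGR2HSV)
    print(n)
    if n=="top": print("table z",np.nanmedian(P[300:330,100:200,2]))
    for t in ["jar_red","jar_yellow","jar_blue","jar_black","carton_green","carton_orange","pin","stop_grip","can","cactus","packet","mug"]:
        for d in eyes.outline_of(t,p)[:4]:
            if d["confidence"]>.3: print(t,round(d["confidence"],2),np.round(d["box"]).tolist(),topc(P,d["region"]))
    for t in ["row_mid","fork_hole","block_hole","mat_mid","spot_red","spot_yellow","spot_blue","spot_green","spot_orange","stop_grip","pin_collar"]:
        for d in eyes.tip_of(t,p)[:2]:
            u,v=np.round(d["point"]).astype(int); print(t,round(d["confidence"],2),u,v,P[v,u].round(3))
    if n=="top":
        m=np.zeros(p["img"].shape[:2],bool); m[120:165,230:370]=1
        for c,lo,hi in [("yellow",24,33),("orange",8,22),("red",-1,5),("green",45,85),("blue",105,128)]:
            q=m&(hsv[...,0]>=lo)&(hsv[...,0]<=hi)&(hsv[...,1]>170)&(np.abs(P[...,2]-.058)<.008)
            print(c,q.sum(),np.median(P[q],0).round(4),P[q].mean(0).round(4))
E
python3 a.py
```

```text
top
table z -0.001011948166658394
jar_red 0.86 [284.0, 221.0, 308.0, 242.0] [ 4.365e-01 -3.330e-02  9.710e-02  4.366e-01 -3.320e-02  2.500e-02
  2.310e+02]
jar_red 0.57 [210.0, 230.0, 235.0, 253.0] [4.035e-01 1.527e-01 9.670e-02 4.040e-01 1.522e-01 2.510e-02 2.730e+02]
jar_yellow 0.72 [212.0, 230.0, 235.0, 252.0] [4.035e-01 1.521e-01 9.670e-02 4.043e-01 1.516e-01 2.440e-02 2.550e+02]
jar_yellow 0.5 [294.0, 136.0, 313.0, 149.0] [ 6.671e-01 -3.840e-02  6.030e-02  6.660e-01 -3.960e-02  2.400e-02
  1.340e+02]
jar_blue 0.79 [388.0, 276.0, 422.0, 298.0] [ 3.003e-01 -3.128e-01  9.650e-02  3.008e-01 -3.127e-01  2.590e-02
  2.860e+02]
jar_blue 0.79 [319.0, 262.0, 344.0, 287.0] [ 3.333e-01 -1.297e-01  9.670e-02  3.338e-01 -1.299e-01  2.520e-02
  2.840e+02]
jar_blue 0.73 [367.0, 230.0, 399.0, 254.0] [ 4.161e-01 -2.529e-01  9.680e-02  4.167e-01 -2.543e-01  2.460e-02
  2.670e+02]
jar_blue 0.37 [182.0, 158.0, 233.0, 196.0] [5.674e-01 1.571e-01 1.195e-01 5.677e-01 1.574e-01 1.320e-02 6.300e+01]
jar_black 0.62 [136.0, 234.0, 153.0, 247.0] [4.040e-01 3.417e-01 9.920e-02 4.038e-01 3.421e-01 1.150e-02 
[... 4663 characters left out ...]
.710e-02 3.965e-01 6.560e-02 3.700e-02 1.200e+02]
mug 0.94 [272.0, 131.0, 292.0, 157.0] [4.851e-01 4.490e-01 8.580e-02 4.921e-01 4.731e-01 4.120e-02 5.200e+01]
row_mid 0.97 321 247 [ 0.59  -0.119  0.079]
fork_hole 0.86 302 183 [0.556 0.205 0.059]
fork_hole 0.46 260 158 [0.406 0.332 0.076]
block_hole 0.58 259 157 [0.402 0.336 0.077]
block_hole 0.44 321 254 [ 0.592 -0.125  0.055]
mat_mid 0.55 294 337 [ 0.501 -0.371  0.01 ]
stop_grip 0.59 309 175 [0.593 0.324 0.002]
pin_collar 0.46 262 160 [0.413 0.333 0.066]
pin_collar 0.43 264 177 [0.421 0.227 0.068]
  return _methods._mean(a, axis=axis, dtype=dtype,
  ret = um.true_divide(
a.py:16: RuntimeWarning: Mean of empty slice.
  print(c,q.sum(),np.median(P[q],0).round(4),P[q].mean(0).round(4))
```

```bash
cat > go.py <<'E'
import sys
from h import *
# rack frame -> world (tags: red at y=0, blue at y=-128)
TH=np.arctan2(.0179,.1273); X=np.array([np.cos(TH),np.sin(TH)]); Y=np.array([-np.sin(TH),np.cos(TH)])
O=np.array([.6655,-.0387])-.07*X
def rk(x,y): return O+x*X+y*Y
def inv(p): d=np.asarray(p[:2])-O; return np.array([d@X,d@Y]).round(4)
def go(*tg):
    "targets (x,y,z of the grasp point, yaw deg of tool y) -> tool shifts and turn"
    o=telemetry.get_obs(); M=R.from_rotvec(o["tool_rot"]).as_matrix()
    yaw=np.arctan2(M[1,1],M[0,1]); print("t",round(o["t"],2),"gp",(o["tool_pos"]+M[:,2]*ctrl.pinch_z).round(4),"yaw",np.degrees(yaw).round(2),"open",round(o["opening"],4),"F",np.round(o["contact_force"],1))
    for x,y,z,w in tg:
        s=M.T@(np.array([x,y,z+ctrl.pinch_z])-o["tool_pos"]); r=-(np.radians(w)-yaw); r=(r+np.pi)%(2*np.pi)-np.pi
        print((x,y,z,w),"->",s.round(4),"roll",round(r,3),"dist",np.linalg.norm(s).round(3))
E
python3 - <<'E'
from go import *
print(np.degrees(TH),rk(0,0),rk(0,264e-3),[inv(p) for p in [(.6147,-.1737),(.5675,.1572),(.5893,0.000),(.6036,-.094),(.564,.21)]])
go((*rk(0,0),.25,8),(*rk(0,0),.12,8))
E
```

```text
8.004039236317322 [ 0.59618192 -0.048447  ] [0.55942179 0.21298118] [array([ 0.0009, -0.1266]), array([2.000e-04, 2.076e-01]), array([-0.0001,  0.0489]), array([ 0.001 , -0.0461]), array([0.0041, 0.2604])]
t 2.5 gp [ 0.2    -0.5921  0.25  ] yaw -71.34 open 0.0854 F [-0.5 -0.2 -0.1]
(np.float64(0.5961819221598513), np.float64(-0.048447003875401885), 0.25, 8) -> [ 0.5493 -0.3883  0.    ] roll -1.385 dist 0.673
(np.float64(0.5961819221598513), np.float64(-0.048447003875401885), 0.12, 8) -> [ 0.5493 -0.3883  0.13  ] roll -1.385 dist 0.685
```

apply_moves([
  [0, 0.549, -0.388, 0, -1.384],
  [0, 0.549, -0.388, 0, -1.384],
  [0, 0.549, -0.388, 0, -1.384],
  [0, 0.549, -0.388, 0, -1.384],
  [0, 0.549, -0.388, 0, -1.384],
  [0, 0.549, -0.388, 0, -1.384],
  [0, 0.549, -0.388, 0, -1.384],
  [0, 0.549, -0.388, 0, -1.384],
  [0, 0.549, -0.388, 0, -1.384],
  [0, 0.549, -0.388, 0, -1.384],
  [0, 0.549, -0.388, 0, -1.384],
  [0, 0.549, -0.388, 0, -1.384],
])

```text
t: 3.5
tool_pos: [0.4953, -0.186, 0.4051]
tool_rot: [2.056, 2.374, 0.0]
contact_force: [0.6, -0.7, -0.2]
opening: -0.0001
grip_force: 0.0
```

apply_moves([
  [0, 0.122, 0.119, 0, 0],
  [0, 0.122, 0.119, 0, 0],
  [0, 0.122, 0.119, 0, 0],
  [0, 0.122, 0.119, 0, 0],
  [0, 0.122, 0.119, 0, 0],
  [0, 0.122, 0.119, 0, 0],
])

```text
t: 4.0
tool_pos: [0.5964, -0.0486, 0.4045]
tool_rot: [-2.057, -2.374, 0.0]
contact_force: [-0.7, 0.2, 0.3]
opening: 0.0
grip_force: 0.0
```

```bash
cat > row.py <<'E'
from go import *
# look at the row with the wrist camera: carton/jar/tag places in rack coordinates
def row(name):
    p,P,T=wrist(); cv2.imwrite(f"pics/{name}.png",p["img"]); hsv=cv2.cvtColor(p["img"],cv2.COLOR_BGR2HSV)
    D=P[...,:2]-O; x=D@X; y=D@Y; z=P[...,2]
    def show(n,m):
        if m.sum()>30: print(n,m.sum(),"x",np.percentile(x[m],[1,99]).round(4),"y",np.percentile(y[m],[1,99]).round(4),"mid",((np.percentile(x[m],1)+np.percentile(x[m],99))/2).round(4),((np.percentile(y[m],1)+np.percentile(y[m],99))/2).round(4),"z",np.median(z[m]).round(4))
    tag=(z>.054)&(z<.064)&(x>.045)&(x<.1)
    for c,lo,hi in [("yellow",22,33),("orange",9,21),("red",0,6),("green",40,90),("blue",105,128)]:
        show("tag "+c,tag&(hsv[...,0]>=lo)&(hsv[...,0]<=hi)&(hsv[...,1]>150))
    t=(z>.083)&(z<.093)&(abs(x)<.06)
    show("carton y+",t&(y>.015)&(y<.1)); show("carton y-",t&(y<-.015)&(y>-.1))
    for n,a,b in [("jar-",-.17,-.1),("jar0",-.035,.035),("jar+",.1,.17)]: show(n,(z>.104)&(z<.113)&(y>a)&(y<b)&(abs(x)<.06))
    return p,P,T
if __name__=="__main__":
    row(sys.argv[1]); go((*rk(0,0),.11,8),(*rk(0,0),.045,8))
E
python3 row.py w1
```

```text
tag yellow 1934 x [0.0568 0.0855] y [0.1028 0.1466] mid 0.0712 0.1247 z 0.0591
tag orange 1699 x [0.0569 0.0862] y [0.0393 0.0835] mid 0.0715 0.0614 z 0.0591
tag red 1391 x [0.0573 0.0857] y [-0.0243  0.0199] mid 0.0715 -0.0022 z 0.0591
tag green 78 x [0.0592 0.0815] y [-0.0856 -0.0759] mid 0.0704 -0.0808 z 0.0594
tag blue 833 x [0.0579 0.0849] y [-0.1502 -0.1078] mid 0.0714 -0.129 z 0.0593
carton y+ 7392 x [-0.0451  0.0478] y [0.02   0.0725] mid 0.0013 0.0462 z 0.0885
carton y- 5483 x [-0.0453  0.0476] y [-0.0742 -0.0214] mid 0.0012 -0.0478 z 0.0886
t 4.05 gp [ 0.5956 -0.05    0.2498] yaw 8.08 open -0.0002 F [ 0.  -0.4  0.9]
(np.float64(0.5961819221598513), np.float64(-0.048447003875401885), 0.11, 8) -> [0.0014 0.0008 0.1398] roll 0.001 dist 0.14
(np.float64(0.5961819221598513), np.float64(-0.048447003875401885), 0.045, 8) -> [0.0014 0.0008 0.2048] roll 0.001 dist 0.205
```

View pics/w1.png

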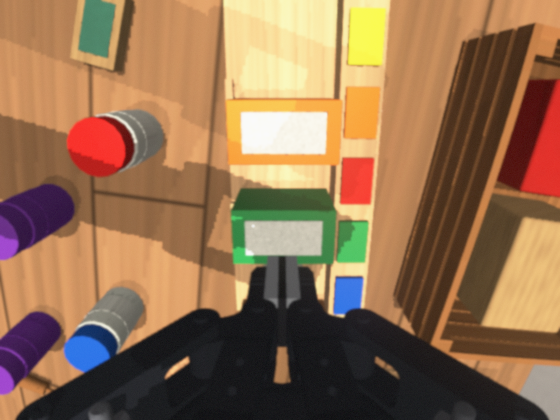

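Wrist view: the orange carton is at (285,132) and the green at (283,228). The gap between them is clear (about 41 mm) and the tags to the right are in the expected order. Now I'll go down into the gap and push outwards.

apply_moves([
  [0, 0, 0.001, 0.04, 0],
  [0, 0, 0.001, 0.08, 0],
  [0, 0, 0.001, 0.12, 0],
  [0, 0, 0.001, 0.16, 0],
  [0, 0, 0.001, 0.19, 0],
  [0, 0, 0.001, 0.205, 0],
  [0, 0, 0.001, 0.205, 0],
  [0, 0.008, 0.001, 0.205, 0],
  [0, 0.012, 0.001, 0.205, 0],
  [0, 0.016, 0.001, 0.205, 0],
  [0, 0.02, 0.001, 0.205, 0],
  [0, 0.022, 0.001, 0.205, 0],
])

```text
t: 5.05
tool_pos: [0.5945, -0.0289, 0.2023]
tool_rot: [2.058, 2.367, 0.002]
contact_force: [0.3, -5.5, 4.6]
opening: 0.0002
grip_force: 0.5
```

apply_moves([
  [0, 0.002, 0, 0, 0],
  [0, 0.002, 0, 0, 0],
  [0, -0.01, 0, 0, 0],
  [0, -0.022, 0, 0, 0],
  [0, -0.03, 0, 0, 0],
  [0, -0.034, 0, 0, 0],
  [0, -0.038, 0, 0, 0],
  [0, -0.042, 0, 0, 0],
  [0, -0.046, 0, 0, 0],
  [0, -0.046, 0, 0, 0],
  [0, -0.022, 0, 0, 0],
  [0, -0.022, 0, -0.04, 0],
])

```text
t: 6.05
tool_pos: [0.5922, -0.0486, 0.2306]
tool_rot: [-2.05, -2.357, 0.012]
contact_force: [-0.6, -0.3, -1.9]
opening: -0.0003
grip_force: 0.0
```

apply_moves([
  [0, -0.04, 0, -0.04, 0],
  [0.064, -0.08, 0, -0.08, 0],
  [0.064, -0.12, 0, -0.12, 0],
  [0.064, -0.12, 0, -0.165, 0],
  [0.064, -0.12, 0, -0.165, 0],
  [0.064, -0.12, 0, -0.165, 0],
])

```text
t: 6.55
tool_pos: [0.6143, -0.1734, 0.4147]
tool_rot: [2.057, 2.356, 0.007]
contact_force: [1.7, -1.0, 1.8]
opening: 0.0606
grip_force: 0.0
```

```bash
python3 row.py w2
```

```text
tag red 1803 x [0.0571 0.0857] y [-0.0252  0.019 ] mid 0.0714 -0.0031 z 0.0591
tag blue 1147 x [0.0582 0.0847] y [-0.1514 -0.1095] mid 0.0715 -0.1304 z 0.0591
carton y- 7340 x [-0.0439  0.0488] y [-0.0906 -0.0379] mid 0.0025 -0.0643 z 0.0884
jar- 2688 x [-0.0222  0.0249] y [-0.1517 -0.1047] mid 0.0013 -0.1282 z 0.1081
t 6.6 gp [ 0.6153 -0.1727  0.2562] yaw 7.8 open 0.064 F [-0.7  0.1 -0.3]
(np.float64(0.5961819221598513), np.float64(-0.048447003875401885), 0.11, 8) -> [ 0.1256 -0.002   0.1455] roll -0.004 dist 0.192
(np.float64(0.5961819221598513), np.float64(-0.048447003875401885), 0.045, 8) -> [ 0.1259 -0.0026  0.2105] roll -0.004 dist 0.245
```

apply_moves([
  [0.064, -0.001, -0.001, 0.04, 0],
  [0.064, -0.001, -0.001, 0.08, 0],
  [0.064, -0.001, -0.001, 0.12, 0],
  [0.064, -0.001, -0.001, 0.155, 0],
  [0.064, -0.001, -0.001, 0.175, 0],
  [0.064, -0.001, -0.001, 0.181, 0],
  [0.064, -0.001, -0.001, 0.181, 0],
  [0.04, -0.001, -0.001, 0.181, 0],
  [0.04, -0.001, -0.001, 0.181, 0],
  [0.04, -0.001, -0.001, 0.181, 0],
  [0.04, -0.001, -0.001, 0.181, 0],
  [0.04, -0.001, -0.001, 0.181, 0],
], newtons=40)

```text
t: 7.6
tool_pos: [0.6123, -0.1706, 0.2244]
tool_rot: [2.061, 2.37, 0.0]
contact_force: [-0.4, 0.5, -2.1]
opening: 0.0533
grip_force: 39.9
```

apply_moves([
  [0.04, 0, 0, -0.03, 0],
  [0.04, 0, 0, -0.07, 0],
  [0.04, 0, 0, -0.1, 0],
  [0.04, -0.018, -0.014, -0.11, 0],
  [0.04, -0.045, -0.036, -0.11, 0],
  [0.04, -0.075, -0.06, -0.11, 0],
  [0.04, -0.105, -0.083, -0.11, 0],
  [0.04, -0.135, -0.107, -0.11, 0],
  [0.04, -0.16, -0.127, -0.11, 0],
  [0.04, -0.175, -0.139, -0.11, 0],
  [0.04, -0.18, -0.143, -0.11, 0],
  [0.04, -0.18, -0.143, -0.1, 0],
])

```text
t: 8.6
tool_pos: [0.4953, -0.3704, 0.3262]
tool_rot: [2.062, 2.364, -0.0]
contact_force: [0.8, 0.6, 0.3]
opening: 0.0529
grip_force: 40.1
```

```bash
python3 - <<'E'
from go import *
p,P,T=wrist()
p=eyes.get_image("top"); P=cloud(p); cv2.imwrite("pics/top1.png",p["img"])
D=P[...,:2]-[.498,-.372]; q=(abs(P[...,2]-.007)<.004)&(np.linalg.norm(D,axis=2)<.09)
Q=P[q]; print("mat",q.sum(),cv2.minAreaRect((Q[:,:2]*1000).astype(np.float32)))
go((.498,-.372,.073,8))
E
```

```text
mat 1322 ((497.2880554199219, -355.6012878417969), (139.9273223876953, 172.58779907226562), 89.01560974121094)
t 8.7 gp [ 0.495  -0.3672  0.1668] yaw 7.97 open 0.053 F [-0.7  0.6 -1.7]
(0.498, -0.372, 0.073, 8) -> [-0.0049  0.0022  0.0938] roll -0.001 dist 0.094
```

apply_moves([
  [0.04, -0.004, 0.002, 0.03, 0],
  [0.04, -0.004, 0.002, 0.06, 0],
  [0.04, -0.004, 0.002, 0.085, 0],
  [0.04, -0.004, 0.002, 0.098, 0],
  [0.04, -0.004, 0.002, 0.103, 0],
  [0.04, -0.004, 0.002, 0.103, 0],
  [0.07, -0.004, 0.002, 0.103, 0],
  [0.07, -0.004, 0.002, 0.103, 0],
  [0.07, -0.004, 0.002, 0.103, 0],
  [0.07, -0.004, 0.002, 0.07, 0],
  [0.07, -0.004, 0.002, 0.03, 0],
  [0.07, -0.004, 0.002, -0.01, 0],
])

```text
t: 9.7
tool_pos: [0.4978, -0.372, 0.3344]
tool_rot: [-2.061, -2.369, -0.0]
contact_force: [0.4, -0.8, -0.5]
opening: 0.0705
grip_force: 0.0
```

```bash
python3 - <<'E'
from go import *
p,P,T=wrist(); cv2.imwrite("pics/w3.png",p["img"])
for d in eyes.outline_of("jar_black",p)[:2]: print("black",d["confidence"],topc(P,d["region"]))
for d in eyes.outline_of("jar_blue",p)[:3]: print("blue",d["confidence"],d["box"],topc(P,d["region"]))
p=eyes.get_image("top"); P=cloud(p)
for d in eyes.outline_of("jar_blue",p)[:4]: print("blue",d["confidence"],d["box"],topc(P,d["region"]))
go((.4175,-.2555,.19,8),(.4175,-.2555,.062,8))
E
```

```text
black 0.67 [ 4.992e-01 -3.756e-01  1.050e-01  4.995e-01 -3.769e-01  2.540e-02
  4.536e+03]
blue 0.9 [1.2, 53.0, 97.3, 132.4] [ 3.202e-01 -3.161e-01  9.620e-02  3.121e-01 -3.164e-01  2.310e-02
  1.271e+03]
blue 0.89 [124.1, 0.0, 236.3, 67.9] [ 4.196e-01 -2.648e-01  9.700e-02  4.179e-01 -2.579e-01  2.530e-02
  4.217e+03]
blue 0.94 [368.2, 228.5, 397.7, 251.5] [ 4.160e-01 -2.546e-01  9.690e-02  4.171e-01 -2.548e-01  2.540e-02
  2.680e+02]
blue 0.65 [318.1, 259.3, 348.9, 285.5] [ 3.335e-01 -1.296e-01  9.670e-02  3.335e-01 -1.296e-01  2.500e-02
  2.850e+02]
blue 0.59 [386.4, 278.9, 414.8, 295.4] [ 3.100e-01 -2.998e-01  9.590e-02  3.340e-01 -2.406e-01  7.810e-02
  1.030e+02]
t 9.95 gp [ 0.4982 -0.3724  0.1797] yaw 7.97 open 0.0704 F [-0.5  0.3 -1.3]
(0.4175, -0.2555, 0.19, 8) -> [ 0.1268 -0.0636 -0.0105] roll -0.001 dist 0.142
(0.4175, -0.2555, 0.062, 8) -> [ 0.127  -0.0637  0.1175] roll -0.001 dist 0.184
```

View pics/w3.png

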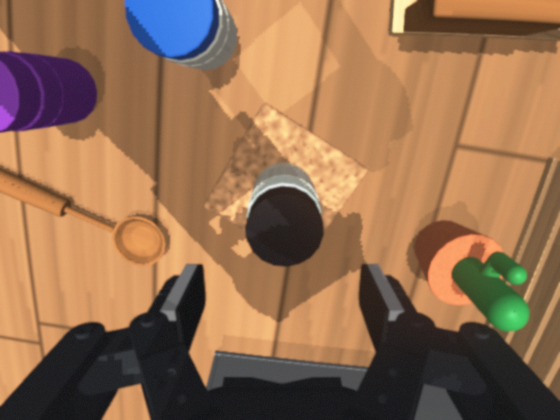

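The black jar stands upright at (285,225), centred on the mat. Next is the blue jar at (185,30).

apply_moves([
  [0.08, 0.03, -0.015, 0, 0],
  [0.08, 0.065, -0.033, 0, 0],
  [0.08, 0.1, -0.05, 0, 0],
  [0.08, 0.122, -0.061, 0.01, 0],
  [0.08, 0.127, -0.063, 0.03, 0],
  [0.08, 0.127, -0.063, 0.07, 0],
  [0.08, 0.127, -0.063, 0.1, 0],
  [0.08, 0.127, -0.063, 0.117, 0],
  [0.08, 0.127, -0.063, 0.117, 0],
  [0.04, 0.127, -0.063, 0.117, 0],
  [0.04, 0.127, -0.063, 0.117, 0],
  [0.04, 0.127, -0.063, 0.117, 0],
])

```text
t: 10.95
tool_pos: [0.4186, -0.2558, 0.2182]
tool_rot: [2.06, 2.369, -0.0]
contact_force: [0.4, 0.4, -3.1]
opening: 0.0528
grip_force: 42.3
```

apply_moves([
  [0.04, 0, 0, 0, 0],
  [0.04, 0, 0, 0, 0],
  [0.04, 0, 0, -0.03, 0],
  [0.04, 0, 0, -0.07, 0],
  [0.04, 0, 0, -0.11, 0],
  [0.04, 0, 0, -0.13, 0],
])

```text
t: 11.45
tool_pos: [0.4187, -0.2557, 0.3525]
tool_rot: [2.057, 2.364, 0.0]
contact_force: [0.8, -0.8, -2.1]
opening: 0.053
grip_force: 43.9
```

```bash
python3 - <<'E'
from go import *
go((*rk(0.0005,-.1285),.21,8),(*rk(0.0005,-.1285),.076,8))
E
```

```text
t 11.45 gp [ 0.4197 -0.2565  0.1978] yaw 7.97 open 0.053 F [ 0.8 -0.8 -2.1]
(np.float64(0.6145697655442688), np.float64(-0.17562556816856467), 0.21, 8) -> [ 0.0521  0.2051 -0.0114] roll -0.001 dist 0.212
(np.float64(0.6145697655442688), np.float64(-0.17562556816856467), 0.076, 8) -> [0.0529 0.2044 0.1226] roll -0.001 dist 0.244
```

apply_moves([
  [0.04, 0.008, 0.03, 0, 0],
  [0.04, 0.017, 0.068, 0, 0],
  [0.04, 0.027, 0.105, 0, 0],
  [0.04, 0.037, 0.145, 0, 0],
  [0.04, 0.046, 0.18, 0, 0],
  [0.04, 0.051, 0.199, 0, 0],
  [0.04, 0.052, 0.205, 0, 0],
  [0.04, 0.052, 0.205, 0.02, 0],
  [0.04, 0.052, 0.205, 0.06, 0],
  [0.04, 0.052, 0.205, 0.095, 0],
  [0.04, 0.052, 0.205, 0.112, 0],
  [0.04, 0.052, 0.205, 0.117, 0],
])

```text
t: 12.45
tool_pos: [0.6117, -0.1754, 0.2283]
tool_rot: [-2.056, -2.362, 0.008]
contact_force: [-18.7, 6.0, 27.1]
opening: 0.0529
grip_force: 48.7
```

apply_moves([
  [0.04, 0, 0, 0.0, 0],
  [0.064, 0, 0, 0.0, 0],
  [0.064, 0, 0, 0, 0],
  [0.064, 0, 0, 0, 0],
  [0.064, 0, 0, -0.03, 0],
  [0.064, 0, 0, -0.07, 0],
  [0.064, 0, 0, -0.11, 0],
  [0.064, 0, 0, -0.15, 0],
  [0.064, 0.04, 0, -0.18, 0],
  [0.064, 0.08, 0, -0.18, 0],
  [0.064, 0.08, 0, -0.18, 0],
  [0.064, 0.08, 0, -0.18, 0],
])

```text
t: 13.45
tool_pos: [0.6027, -0.0942, 0.4116]
tool_rot: [2.056, 2.372, 0.002]
contact_force: [-0.8, -0.0, -0.8]
opening: 0.0639
grip_force: 0.0
```

```bash
cat > j.py <<'E'
from row import *
row(sys.argv[1]); 
p=eyes.get_image("top"); P=cloud(p)
for t in sys.argv[2:]:
    for d in eyes.outline_of(t,p)[:2]:
        c=topc(P,d["region"]); print(t,d["confidence"],c,inv(c)); go((c[3],c[4],c[2]-.035,8))
E
python3 j.py w4 jar_red jar_yellow
```

```text
tag yellow 509 x [0.0572 0.0853] y [0.0715 0.1089] mid 0.0712 0.0902 z 0.0591
tag orange 1637 x [0.0568 0.0861] y [0.038 0.083] mid 0.0715 0.0605 z 0.0591
tag red 1491 x [0.0572 0.0859] y [-0.0242  0.0194] mid 0.0716 -0.0024 z 0.0592
tag blue 890 x [0.0582 0.0847] y [-0.1512 -0.1082] mid 0.0714 -0.1297 z 0.0593
carton y+ 8337 x [-0.045   0.0477] y [0.0292 0.0824] mid 0.0014 0.0558 z 0.0884
carton y- 5942 x [-0.0443  0.0487] y [-0.0902 -0.0374] mid 0.0022 -0.0638 z 0.0885
jar- 2164 x [-0.0251  0.0223] y [-0.1528 -0.1049] mid -0.0014 -0.1288 z 0.1082
jar_red 0.35 [6.483e-01 8.660e-02 6.000e-02 6.513e-01 8.760e-02 2.360e-02 1.390e+02] [0.0704 0.1265]
t 13.6 gp [ 0.6025 -0.0968  0.2542] yaw 7.94 open 0.0639 F [-0.5 -0.3  0.4]
(np.float64(0.6513), np.float64(0.0876), np.float64(0.024999999999999994), 8) -> [0.1759 0.0739 0.2291] roll -0.001 dist 0.298
jar_yellow 0.73 [4.034e-01 1.519e-01 9.640e-02 4.040e-01 1.524e-01 2.510e-02 2.790e+02] [-0.163   0.2252]
t 13.65 gp [ 0.6025 -0.0971  0.2539] yaw 7.91 open 0.0638 F [ 0.8 -1.1 -0.4]
(np.float64(0.404), np.float64(0.1524), np.float64(0.061399999999999996), 8) -> [ 0.2744 -0.1623  0.1928] roll -0.002 dist 0.373
```

Blue jar is in place. Both cartons are a few mm short (orange by about 5, green by about 2), so I'll push them again.

apply_moves([
  [0, 0.035, 0.001, 0.0, 0],
  [0, 0.049, 0.001, 0.02, 0],
  [0, 0.049, 0.001, 0.06, 0],
  [0, 0.049, 0.001, 0.1, 0],
  [0, 0.049, 0.001, 0.14, 0],
  [0, 0.049, 0.001, 0.18, 0],
  [0, 0.049, 0.001, 0.204, 0],
  [0, 0.049, 0.001, 0.209, 0],
  [0, 0.06, 0.001, 0.209, 0],
  [0, 0.068, 0.001, 0.209, 0],
  [0, 0.072, 0.001, 0.209, 0],
  [0, 0.076, 0.001, 0.209, 0],
])

```text
t: 14.65
tool_pos: [0.5944, -0.0204, 0.2035]
tool_rot: [2.058, 2.367, 0.003]
contact_force: [0.1, -2.2, -0.4]
opening: -0.0002
grip_force: 1.1
```

apply_moves([
  [0, 0.001, 0, 0, 0],
  [0, 0.001, 0, 0, 0],
  [0, -0.015, 0, 0, 0],
  [0, -0.035, 0, 0, 0],
  [0, -0.047, 0, 0, 0],
  [0, -0.051, 0, 0, 0],
  [0, -0.053, 0, 0, 0],
  [0, -0.053, 0, 0, 0],
  [0, -0.027, 0, 0, 0],
  [0, -0.027, 0, -0.04, 0],
  [0, -0.027, 0, -0.08, 0],
  [0, -0.027, 0, -0.12, 0],
])

```text
t: 15.65
tool_pos: [0.5962, -0.0464, 0.3206]
tool_rot: [-2.059, -2.37, 0.003]
contact_force: [1.7, 0.1, 0.2]
opening: 0.0002
grip_force: 0.0
```

apply_moves([
  [0.08, 0.03, 0, -0.04, 0],
  [0.08, 0.04, 0, -0.08, 0],
  [0.08, 0.04, 0, -0.085, 0],
  [0.08, 0.04, 0, -0.085, 0],
])

```text
t: 15.98
tool_pos: [0.5921, -0.0066, 0.4117]
tool_rot: [2.054, 2.366, 0.008]
contact_force: [0.8, -0.4, 0.3]
opening: 0.0481
grip_force: 0.0
```

```bash
python3 j.py w5 jar_yellow jar_red
```

```text
tag yellow 1703 x [0.0569 0.0859] y [0.1032 0.1474] mid 0.0714 0.1253 z 0.0591
tag orange 1493 x [0.0566 0.0861] y [0.0004 0.084 ] mid 0.0714 0.0422 z 0.0591
tag red 1189 x [0.0572 0.0858] y [-0.0243  0.0201] mid 0.0715 -0.0021 z 0.0592
tag green 48 x [0.0584 0.0607] y [-0.0851 -0.0472] mid 0.0596 -0.0662 z 0.0594
tag blue 354 x [0.0578 0.0745] y [-0.151 -0.108] mid 0.0661 -0.1295 z 0.0593
carton y+ 6722 x [-0.0451  0.0478] y [0.0379 0.091 ] mid 0.0014 0.0645 z 0.0884
carton y- 4866 x [-0.0451  0.0481] y [-0.0971 -0.0359] mid 0.0015 -0.0665 z 0.0886
jar- 1415 x [-0.0539 -0.0068] y [-0.1405 -0.1005] mid -0.0303 -0.1205 z 0.1082
jar_yellow 0.58 [4.036e-01 1.509e-01 9.670e-02 4.040e-01 1.524e-01 2.510e-02 2.620e+02] [-0.1629  0.2242]
t 16.13 gp [ 0.5906 -0.0077  0.249 ] yaw 7.98 open 0.0701 F [-0.1 -0.4 -0.9]
(np.float64(0.404), np.float64(0.1524), np.float64(0.06169999999999999), 8) -> [ 0.1845 -0.1625  0.1879] roll -0.0 dist 0.309
jar_red 0.34 [5.675e-01 1.570e-01 1.186e-01 5.678e-01 1.567e-01 1.330e-02 6.800e+01] [2.000e-04 2.074e-01]
t 16.18 gp [ 0.5903 -0.0079  0.2481] yaw 7.96 open 0.077 F [ 0.1 -0.1  0.3]
(np.float64(0.5678), np.float64(0.1567), np.float64(0.0836), 8) -> [0.1661 0.0005 0.1647] roll -0.001 dist 0.234
```

View pics/w5.png

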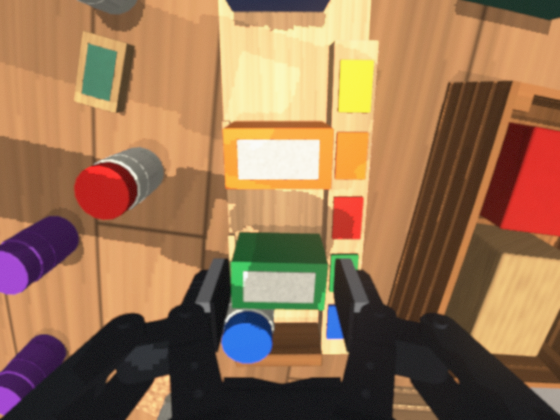

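The view shows the blue jar knocked toward the front, at (245,333) and touching the green carton. I'll move over it and measure.

apply_moves([
  [0.064, -0.04, 0, 0, 0],
  [0.064, -0.08, 0, 0, 0],
  [0.064, -0.12, 0, 0, 0],
  [0.064, -0.14, 0, 0, 0],
  [0.064, -0.14, 0, 0, 0],
  [0.064, -0.14, 0, 0, 0],
])

```text
t: 16.68
tool_pos: [0.6105, -0.1478, 0.4027]
tool_rot: [-2.062, -2.364, 0.002]
contact_force: [0.9, 0.1, -0.8]
opening: 0.0635
grip_force: 0.0
```

```bash
python3 - <<'E'
from row import *
p,P,T=row("w6")
for d in eyes.outline_of("jar_blue",p)[:2]:
    c=topc(P,d["region"]); print(d["confidence"],d["box"],c,inv(c),inv(c[3:5]))
p=eyes.get_image("top"); P=cloud(p)
c=inv; 
for d in eyes.outline_of("jar_blue",p)[:3]:
    c=topc(P,d["region"]); print(d["confidence"],d["box"],c,inv(c),inv(c[3:5]))
go((*rk(0,-.128),.075,8))
E
```

```text
tag orange 744 x [0.0472 0.0864] y [0.0105 0.0535] mid 0.0668 0.032 z 0.059
tag red 1817 x [0.0571 0.0859] y [-0.0248  0.019 ] mid 0.0715 -0.0029 z 0.0591
tag blue 1152 x [0.0584 0.0848] y [-0.1508 -0.1084] mid 0.0716 -0.1296 z 0.0592
carton y+ 1892 x [-0.0449  0.0478] y [0.0367 0.0464] mid 0.0015 0.0416 z 0.0879
carton y- 7466 x [-0.0451  0.0482] y [-0.0942 -0.0371] mid 0.0015 -0.0657 z 0.0884
jar- 2401 x [-0.0542 -0.0066] y [-0.1403 -0.1004] mid -0.0304 -0.1204 z 0.1081
0.65 [0.0, 94.4, 62.3, 155.1] [ 3.580e-01 -1.326e-01  8.020e-02  3.505e-01 -1.336e-01  1.920e-02
  2.670e+02] [-0.2476 -0.0502] [-0.2551 -0.0501]
0.57 [0.0, 249.4, 43.8, 313.5] [ 3.265e-01 -3.151e-01  7.270e-02  3.219e-01 -3.156e-01  1.910e-02
  1.810e+02] [-0.3042 -0.2265] [-0.3088 -0.2264]
0.77 [386.0, 277.8, 422.6, 299.2] [ 2.987e-01 -3.121e-01  9.680e-02  2.989e-01 -3.125e-01  2.640e-02
  2.720e+02] [-0.3313 -0.2197] [-0.3312 -0.2201]
0.42 [425.3, 138.0, 454.8, 167.2] [ 0.6569 -0.4065  0.1215  0.5878 -0.2944  0.1412 60.    ] [ 0.0103 -0.363 ] [-0.0425 -0.2424]
t 16.88 gp [ 0.6105 -0.1453  0.2501] yaw 8.04 open 0.0641 F [1.2 0.7 0.2]
(np.float64(0.6140050149605862), np.float64(-0.1752000604973879), 0.075, 8) -> [-0.0301 -0.0007  0.1751] roll 0.001 dist 0.178
```

apply_moves([
  [0.07, -0.016, -0.032, 0.02, 0],
  [0.07, -0.016, -0.032, 0.06, 0],
  [0.07, -0.016, -0.032, 0.1, 0],
  [0.07, -0.016, -0.032, 0.14, 0],
  [0.07, -0.016, -0.032, 0.168, 0],
  [0.07, -0.016, -0.032, 0.175, 0],
  [0.07, -0.016, -0.032, 0.175, 0],
  [0.04, -0.016, -0.032, 0.175, 0],
  [0.04, -0.016, -0.032, 0.175, 0],
  [0.04, -0.016, -0.032, 0.175, 0],
  [0.04, -0.016, -0.032, 0.175, 0],
  [0.04, -0.016, -0.032, 0.175, 0],
])

```text
t: 17.88
tool_pos: [0.5824, -0.1671, 0.2334]
tool_rot: [2.059, 2.367, 0.003]
contact_force: [-0.6, 1.0, 4.7]
opening: 0.0525
grip_force: 43.0
```

apply_moves([
  [0.04, 0, 0, -0.015, 0],
  [0.04, 0, 0, -0.015, 0],
  [0.04, -0.007, 0.016, -0.015, 0],
  [0.04, -0.014, 0.032, -0.015, 0],
  [0.04, -0.014, 0.032, -0.015, 0],
  [0.04, -0.014, 0.032, -0.006, 0],
  [0.04, -0.014, 0.032, -0.001, 0],
  [0.04, -0.014, 0.032, -0.001, 0],
  [0.064, -0.014, 0.032, -0.001, 0],
  [0.064, -0.014, 0.032, -0.001, 0],
  [0.064, -0.014, 0.032, -0.001, 0],
  [0.064, -0.014, 0.032, -0.04, 0],
])

```text
t: 18.88
tool_pos: [0.6114, -0.1748, 0.261]
tool_rot: [-2.051, -2.357, 0.009]
contact_force: [-0.4, 0.9, -2.0]
opening: 0.064
grip_force: 0.0
```

apply_moves([
  [0, 0, 0, -0.04, 0],
  [0, 0, 0, -0.08, 0],
  [0, 0.04, 0, -0.12, 0],
  [0, 0.08, 0, -0.135, 0],
  [0, 0.08, 0, -0.135, 0],
  [0, 0.08, 0, -0.135, 0],
])

```text
t: 19.38
tool_pos: [0.6039, -0.0945, 0.4085]
tool_rot: [2.055, 2.371, 0.004]
contact_force: [0.4, 0.1, 1.0]
opening: -0.0004
grip_force: 0.0
```

```bash
python3 row.py w7
```

```text
tag yellow 544 x [0.0573 0.0854] y [0.0705 0.1078] mid 0.0713 0.0892 z 0.059
tag orange 1595 x [0.0567 0.0861] y [0.0383 0.0831] mid 0.0714 0.0607 z 0.0591
tag red 1511 x [0.0572 0.0858] y [-0.0242  0.0191] mid 0.0715 -0.0025 z 0.0592
tag blue 973 x [0.0582 0.0847] y [-0.1512 -0.1084] mid 0.0714 -0.1298 z 0.0593
carton y+ 8635 x [-0.0449  0.0478] y [0.0374 0.0902] mid 0.0015 0.0638 z 0.0884
carton y- 6120 x [-0.0449  0.0481] y [-0.09   -0.0362] mid 0.0016 -0.0631 z 0.0884
jar- 131 x [-0.0211  0.0207] y [-0.1177 -0.1051] mid -0.0002 -0.1114 z 0.1072
t 19.43 gp [ 0.604  -0.0959  0.2516] yaw 8.1 open 0.0002 F [ 0.   0.2 -0.6]
(np.float64(0.5961819221598513), np.float64(-0.048447003875401885), 0.11, 8) -> [ 0.0481 -0.0011  0.1416] roll 0.002 dist 0.15
(np.float64(0.5961819221598513), np.float64(-0.048447003875401885), 0.045, 8) -> [ 0.0482 -0.0011  0.2066] roll 0.002 dist 0.212
```

apply_moves([
  [0, 0.04, -0.001, 0.01, 0],
  [0, 0.048, -0.001, 0.04, 0],
  [0, 0.048, -0.001, 0.08, 0],
  [0, 0.048, -0.001, 0.12, 0],
  [0, 0.048, -0.001, 0.16, 0],
  [0, 0.048, -0.001, 0.195, 0],
  [0, 0.048, -0.001, 0.205, 0],
  [0, 0.034, -0.001, 0.205, 0],
  [0, 0.026, -0.001, 0.205, 0],
  [0, 0.023, -0.001, 0.205, 0],
  [0, 0.021, -0.001, 0.205, 0],
  [0, 0.021, -0.001, 0.205, 0],
])

```text
t: 20.43
tool_pos: [0.6011, -0.0772, 0.2029]
tool_rot: [2.061, 2.367, 0.003]
contact_force: [-0.1, 3.1, -1.4]
opening: -0.0
grip_force: 0.9
```

apply_moves([
  [0, 0.02, 0, 0, 0],
  [0, 0.027, 0, -0.03, 0],
  [0, 0.027, 0, -0.07, 0],
  [0, 0.06, 0, -0.095, 0],
  [0, 0.1, 0, -0.095, 0],
  [0, 0.135, 0, -0.095, 0],
  [0, 0.157, 0, -0.09, 0],
  [0, 0.157, 0, -0.05, 0],
  [0, 0.157, 0, -0.015, 0],
  [0, 0.157, 0, 0, 0],
  [0, 0.142, 0, 0, 0],
  [0, 0.134, 0, 0, 0],
])

```text
t: 21.43
tool_pos: [0.5814, 0.056, 0.2004]
tool_rot: [2.06, 2.371, -0.001]
contact_force: [-0.7, 4.2, 1.8]
opening: -0.0002
grip_force: 0.0
```

apply_moves([
  [0, -0.003, 0, 0, 0],
  [0, -0.0055, 0, 0, 0],
  [0, -0.0055, 0, 0, 0],
  [0, 0.02, 0, 0, 0],
  [0, 0.02, 0, -0.04, 0],
  [0, 0.02, 0, -0.08, 0],
  [0, 0.0, 0, -0.12, 0],
  [0.08, -0.04, 0, -0.16, 0],
  [0.08, -0.08, 0, -0.2, 0],
  [0.08, -0.12, 0, -0.205, 0],
  [0.08, -0.12, 0, -0.205, 0],
  [0.08, -0.12, 0, -0.205, 0],
])

```text
t: 22.43
tool_pos: [0.599, -0.0665, 0.4114]
tool_rot: [2.061, 2.358, 0.004]
contact_force: [-1.0, -0.3, 0.2]
opening: 0.0605
grip_force: 0.0
```

```bash
cat > j2.py <<'E'
from row import *
p,P,T=row(sys.argv[1])
for p in (p,eyes.get_image("top")):
    P=P if "hand_eye" in p else cloud(p)
    hsv=cv2.cvtColor(p["img"],cv2.COLOR_BGR2HSV); z=P[...,2]
    for c,lo,hi in [("yellow",22,33),("red",0,6),("blue",105,122)]:
        m=(hsv[...,0]>=lo)&(hsv[...,0]<=hi)&(hsv[...,1]>120)&(z>.09)&(z<.112)
        n,l,s,_=cv2.connectedComponentsWithStats(m.astype(np.uint8))
        for i in range(1,n):
            if s[i,4]>40: k=topc(P,l==i); print(c,s[i].tolist(),k,"rack",inv(k[3:5]))
E
python3 j2.py w8
```

```text
tag yellow 1377 x [0.0569 0.0855] y [0.1024 0.1342] mid 0.0712 0.1183 z 0.0591
tag orange 1718 x [0.057  0.0862] y [0.0389 0.0832] mid 0.0716 0.061 z 0.0591
tag red 1389 x [0.057  0.0858] y [-0.024   0.0196] mid 0.0714 -0.0022 z 0.0591
tag green 43 x [0.0788 0.0838] y [-0.0862 -0.0697] mid 0.0813 -0.0779 z 0.0594
tag blue 578 x [0.058  0.0829] y [-0.1512 -0.1082] mid 0.0704 -0.1297 z 0.0594
carton y+ 7832 x [-0.0445  0.0482] y [0.0345 0.0872] mid 0.0019 0.0609 z 0.0884
carton y- 5490 x [-0.0433  0.0493] y [-0.0945 -0.0397] mid 0.003 -0.0671 z 0.0885
jar- 1956 x [-0.0237  0.0233] y [-0.1534 -0.1061] mid -0.0002 -0.1297 z 0.1081
red [63, 94, 62, 61, 2888] [ 4.382e-01 -3.410e-02  9.710e-02  4.372e-01 -3.470e-02  2.580e-02
  2.790e+03] rack [-0.1555  0.0358]
blue [253, 271, 54, 53, 2186] [ 6.142e-01 -1.752e-01  1.092e-01  6.144e-01 -1.772e-01  2.520e-02
  1.853e+03] rack [ 1.0e-04 -1.3e-01]
yellow [211, 232, 21, 21, 325] [4.034e-01 1.523e-01 9.680e-02 4.039e-01 1.523e-01 2.500e-02 2.530e+02] rack [-0.1625  0.2256]
red [138, 236, 11, 9, 68] [4.051e-01 3.425e-01 1.006e-01 4.037e-01 3.427e-01 1.140e-02 4.000e+01] rack [-0.1361  0.4141]
blue [346, 151, 10, 18, 110] [ 6.141e-01 -1.632e-01  1.094e-01  6.113e-01 -1.688e-01  2.040e-02
  7.700e+01] rack [-0.0018 -0.1213]
```

apply_moves([
  [0.08, 0.013, -0.035, 0, 0],
  [0.08, 0.026, -0.073, 0.01, 0],
  [0.08, 0.04, -0.11, 0.02, 0],
  [0.08, 0.051, -0.143, 0.03, 0],
  [0.08, 0.056, -0.156, 0.05, 0],
  [0.08, 0.056, -0.156, 0.09, 0],
  [0.08, 0.056, -0.156, 0.13, 0],
  [0.08, 0.056, -0.156, 0.17, 0],
  [0.08, 0.056, -0.156, 0.19, 0],
  [0.08, 0.056, -0.156, 0.194, 0],
  [0.04, 0.056, -0.156, 0.194, 0],
  [0.04, 0.056, -0.156, 0.194, 0],
])

```text
t: 23.53
tool_pos: [0.4363, -0.0281, 0.2127]
tool_rot: [2.06, 2.371, 0.001]
contact_force: [-0.4, 0.5, 0.1]
opening: 0.0579
grip_force: 0.0
```

apply_moves([
  [0.04, 0, 0, 0, 0],
  [0.04, 0, 0, 0, 0],
  [0.04, 0, 0, 0, 0],
  [0.04, 0, 0, -0.03, 0],
  [0.04, 0, 0, -0.07, 0],
  [0.04, 0, 0, -0.11, 0],
  [0.04, 0, 0, -0.13, 0],
  [0.04, 0, 0, -0.13, 0],
])

```text
t: 24.2
tool_pos: [0.4375, -0.029, 0.3489]
tool_rot: [2.054, 2.362, 0.01]
contact_force: [1.5, -0.2, -1.6]
opening: 0.0532
grip_force: 43.5
```

```bash
python3 - <<'E'
from go import *
go((*rk(0.0005,-.001),.21,8),(*rk(0.0005,-.001),.076,8))
p,P,T=wrist()
E
```

```text
t 24.2 gp [ 0.4394 -0.0295  0.1943] yaw 7.96 open 0.0532 F [ 1.5 -0.2 -1.6]
(np.float64(0.5968162941997868), np.float64(-0.049367640674008284), 0.21, 8) -> [-0.0423  0.1552 -0.0137] roll -0.001 dist 0.161
(np.float64(0.5968162941997868), np.float64(-0.049367640674008284), 0.076, 8) -> [-0.0417  0.1535  0.1203] roll -0.001 dist 0.199
```

apply_moves([
  [0.04, -0.009, 0.035, 0, 0],
  [0.04, -0.019, 0.074, 0, 0],
  [0.04, -0.028, 0.112, 0, 0],
  [0.04, -0.036, 0.143, 0, 0],
  [0.04, -0.038, 0.155, 0, 0],
  [0.04, -0.038, 0.155, 0, 0],
  [0.04, -0.038, 0.155, 0.03, 0],
  [0.04, -0.038, 0.155, 0.065, 0],
  [0.04, -0.038, 0.155, 0.095, 0],
  [0.04, -0.038, 0.155, 0.11, 0],
  [0.04, -0.038, 0.155, 0.116, 0],
  [0.04, -0.038, 0.155, 0.116, 0],
])

```text
t: 25.25
tool_pos: [0.5925, -0.0444, 0.2244]
tool_rot: [-2.058, -2.366, 0.006]
contact_force: [-1.2, -0.0, 0.7]
opening: 0.0528
grip_force: 45.2
```

apply_moves([
  [0.064, 0, 0, 0.0, 0],
  [0.064, 0, 0, 0.0, 0],
  [0.064, 0, 0, 0, 0],
  [0.064, 0, 0, -0.03, 0],
  [0.064, 0, 0, -0.07, 0],
  [0.064, 0, 0, -0.11, 0],
  [0.064, 0, 0, -0.15, 0],
  [0.064, 0.03, 0, -0.18, 0],
  [0.064, 0.07, 0, -0.18, 0],
  [0.064, 0.07, 0, -0.18, 0],
  [0.064, 0.07, 0, -0.18, 0],
])

```text
t: 26.17
tool_pos: [0.5845, 0.0261, 0.4062]
tool_rot: [2.058, 2.373, 0.001]
contact_force: [0.6, -1.7, -0.7]
opening: 0.0639
grip_force: 0.0
```

```bash
python3 j2.py w9; python3 -c "
from go import *
go((.404,.153,.062,8),(.404,.153,.062,8))"
```

```text
tag yellow 1618 x [0.0569 0.0859] y [0.1035 0.1476] mid 0.0714 0.1256 z 0.0592
tag orange 1463 x [0.0477 0.0861] y [-0.0046  0.0858] mid 0.0669 0.0406 z 0.0592
tag red 1026 x [0.057  0.0857] y [-0.0237  0.0202] mid 0.0714 -0.0017 z 0.0594
tag green 571 x [0.0572 0.0801] y [-0.0862 -0.0447] mid 0.0686 -0.0654 z 0.0593
tag blue 721 x [0.0582 0.0849] y [-0.1508 -0.1076] mid 0.0716 -0.1292 z 0.0594
carton y+ 6507 x [-0.0449  0.048 ] y [0.0192 0.088 ] mid 0.0016 0.0536 z 0.0885
carton y- 4234 x [-0.0426  0.0498] y [-0.094  -0.0397] mid 0.0036 -0.0669 z 0.0886
jar- 663 x [-0.0216  0.0223] y [-0.1269 -0.1054] mid 0.0003 -0.1161 z 0.1082
jar0 2269 x [-0.0274  0.0199] y [-0.0252  0.0225] mid -0.0037 -0.0014 z 0.1082
yellow [39, 0, 66, 36, 1846] [4.075e-01 1.408e-01 9.720e-02 4.057e-01 1.491e-01 2.590e-02 1.752e+03] rack [-0.1611  0.2221]
red [251, 242, 56, 57, 2524] [ 5.925e-01 -4.910e-02  1.092e-01  5.927e-01 -5.060e-02  2.530e-02
  2.196e+03] rack [-0.0037 -0.0016]
blue [259, 353, 47, 30, 1066] [ 6.122e-01 -1.629e-01  1.090e-01  6.133e-01 -1.681e-01  2.310e-02
  6.310e+02] rack [ 0.0003 -0.1209]
yellow [211, 232, 19, 21, 296] [4.035e-01 1.547e-01 9.720e-02 4.037e-01 1.531e-01 2.470e-02 2.060e+02] rack [-0.1625  0.2264]
red [295, 159, 6, 18, 72] [ 5.913e-01 -3.290e-02  1.088e-01  5.913e-01 -3.540e-02  1.770e-02
  5.700e+01] rack [-0.003   0.0136]
red [138, 236, 11, 9, 69] [4.029e-01 3.419e-01 9.930e-02 4.050e-01 3.425e-01 1.190e-02 5.600e+01] rack [-0.1349  0.4138]
blue [346, 150, 20, 20, 310] [ 6.116e-01 -1.765e-01  1.089e-01  6.128e-01 -1.759e-01  2.480e-02
  2.450e+02] rack [-0.0013 -0.1285]
t 26.27 gp [0.5844 0.0244 0.2499] yaw 7.98 open 0.0641 F [ 0.7  0.1 -0.1]
(0.404, 0.153, 0.062, 8) -> [ 0.1524 -0.1607  0.1881] roll -0.0 dist 0.291
(0.404, 0.153, 0.062, 8) -> [ 0.1524 -0.1607  0.1881] roll -0.0 dist 0.291
```

apply_moves([
  [0.08, 0.028, -0.03, 0, 0],
  [0.08, 0.055, -0.059, 0, 0],
  [0.08, 0.083, -0.089, 0, 0],
  [0.08, 0.11, -0.118, 0.01, 0],
  [0.08, 0.136, -0.146, 0.03, 0],
  [0.08, 0.15, -0.161, 0.06, 0],
  [0.08, 0.15, -0.161, 0.1, 0],
  [0.08, 0.15, -0.161, 0.14, 0],
  [0.08, 0.15, -0.161, 0.175, 0],
  [0.08, 0.15, -0.161, 0.188, 0],
  [0.08, 0.15, -0.161, 0.188, 0],
  [0.04, 0.15, -0.161, 0.188, 0],
])

```text
t: 27.27
tool_pos: [0.4044, 0.15, 0.2165]
tool_rot: [-2.062, -2.367, 0.004]
contact_force: [0.6, 0.5, 0.5]
opening: 0.0697
grip_force: 0.0
```

apply_moves([
  [0.04, 0, 0, 0, 0],
  [0.04, 0, 0, 0, 0],
  [0.04, 0, 0, 0, 0],
  [0.04, 0, 0, 0, 0],
  [0.04, 0, 0, -0.03, 0],
  [0.04, 0, 0, -0.07, 0],
  [0.04, 0, 0, -0.11, 0],
  [0.04, 0, 0, -0.13, 0],
  [0.04, 0, 0, -0.13, 0],
  [0.04, 0, 0, -0.13, 0],
])

```text
t: 28.1
tool_pos: [0.4048, 0.1509, 0.3489]
tool_rot: [2.06, 2.369, 0.004]
contact_force: [0.5, 0.3, -4.1]
opening: 0.0531
grip_force: 43.8
```

```bash
python3 - <<'E'
from go import *
go((*rk(0.002,.1275),.21,8))
p,P,T=wrist()
go((*rk(0.002,.1275),.21,8))
E
```

```text
t 28.1 gp [0.4053 0.151  0.1942] yaw 7.97 open 0.0531 F [ 0.5  0.3 -4.1]
(np.float64(0.5804089673250878), np.float64(0.07808940944416598), 0.21, 8) -> [-0.0964  0.1638 -0.0153] roll -0.001 dist 0.191
t 28.15 gp [0.4041 0.1507 0.192 ] yaw 7.97 open 0.0529 F [ 0.1 -0.5 -2.7]
(np.float64(0.5804089673250878), np.float64(0.07808940944416598), 0.21, 8) -> [-0.0963  0.1643 -0.0182] roll -0.001 dist 0.191
```

apply_moves([
  [0.04, -0.02, 0.034, 0, 0],
  [0.04, -0.041, 0.069, 0, 0],
  [0.04, -0.062, 0.104, 0, 0],
  [0.04, -0.082, 0.138, 0, 0],
  [0.04, -0.095, 0.16, 0, 0],
  [0.04, -0.098, 0.165, 0, 0],
  [0.04, -0.098, 0.165, 0.025, 0],
  [0.04, -0.098, 0.165, 0.06, 0],
  [0.04, -0.098, 0.165, 0.095, 0],
  [0.04, -0.098, 0.165, 0.11, 0],
  [0.04, -0.098, 0.165, 0.116, 0],
  [0.04, -0.098, 0.165, 0.116, 0],
])

```text
t: 29.15
tool_pos: [0.5795, 0.0768, 0.2295]
tool_rot: [-2.057, -2.366, 0.01]
contact_force: [-0.3, 0.2, 0.7]
opening: 0.0531
grip_force: 46.3
```

apply_moves([
  [0.064, 0, 0, 0.0, 0],
  [0.064, 0, 0, 0.0, 0],
  [0.064, 0, 0, 0, 0],
  [0.064, 0, 0, -0.03, 0],
  [0.064, 0, 0, -0.07, 0],
  [0.064, -0.03, 0, -0.11, 0],
  [0.064, -0.07, 0, -0.15, 0],
  [0.064, -0.11, 0, -0.18, 0],
  [0.064, -0.128, 0, -0.18, 0],
  [0.064, -0.128, 0, -0.18, 0],
  [0.064, -0.128, 0, -0.18, 0],
])

```text
t: 30.07
tool_pos: [0.5998, -0.0521, 0.4135]
tool_rot: [2.064, 2.365, 0.003]
contact_force: [-0.4, 0.6, -1.6]
opening: 0.0645
grip_force: 0.0
```

```bash
python3 j2.py w10; python3 -c "
from go import *
go((*rk(-.005,0),.075,8))"
```

```text
tag yellow 1838 x [0.0568 0.0856] y [0.1028 0.1467] mid 0.0712 0.1247 z 0.0591
tag orange 1624 x [0.0569 0.0862] y [0.039  0.0831] mid 0.0716 0.061 z 0.0591
tag red 1331 x [0.0571 0.0857] y [-0.0239  0.02  ] mid 0.0714 -0.0019 z 0.0591
tag green 161 x [0.0632 0.0838] y [-0.0861 -0.0712] mid 0.0735 -0.0787 z 0.0592
tag blue 695 x [0.0581 0.0802] y [-0.1505 -0.1083] mid 0.0692 -0.1294 z 0.0593
carton y+ 7558 x [-0.0445  0.0482] y [0.0213 0.0878] mid 0.0019 0.0546 z 0.0884
carton y- 5235 x [-0.0435  0.0493] y [-0.0946 -0.0397] mid 0.0029 -0.0672 z 0.0885
jar- 1867 x [-0.0239  0.0239] y [-0.1538 -0.1061] mid -0.0 -0.13 z 0.1081
jar0 2744 x [-0.0274  0.0193] y [-0.025   0.0221] mid -0.004 -0.0015 z 0.1081
jar+ 3103 x [-0.0237  0.0243] y [0.1038 0.139 ] mid 0.0003 0.1214 z 0.108
yellow [242, 0, 69, 55, 3152] [5.795e-01 7.410e-02 1.093e-01 5.787e-01 7.810e-02 2.530e-02 3.083e+03] rack [0.0003 0.1277]
red [243, 156, 59, 60, 2771] [ 5.926e-01 -5.000e-02  1.092e-01  5.925e-01 -5.080e-02  2.530e-02
  2.688e+03] rack [-0.004  -0.0018]
blue [253, 284, 52, 53, 2108] [ 6.141e-01 -1.752e-01  1.091e-01  6.141e-01 -1.775e-01  2.560e-02
  1.765e+03] rack [-0.0002 -0.1303]
yellow [243, 163, 20, 20, 316] [5.768e-01 7.970e-02 1.089e-01 5.769e-01 7.970e-02 2.450e-02 2.290e+02] rack [-0.0013  0.1296]
red [296, 158, 14, 9, 86] [ 6.036e-01 -4.640e-02  1.088e-01  6.026e-01 -4.380e-02  1.650e-02
  7.400e+01] rack [0.007  0.0037]
red [138, 236, 11, 9, 71] [4.029e-01 3.414e-01 1.000e-01 4.035e-01 3.426e-01 1.160e-02 4.900e+01] rack [-0.1364  0.4141]
t 30.17 gp [ 0.5988 -0.0496  0.2556] yaw 7.95 open 0.064 F [0.4 0.6 0.1]
(np.float64(0.591230630885555), np.float64(-0.04914321843793059), 0.075, 8) -> [ 0.0015 -0.0074  0.1806] roll -0.001 dist 0.181
```

apply_moves([
  [0.07, 0.003, -0.003, 0.03, 0],
  [0.07, 0.003, -0.003, 0.07, 0],
  [0.07, 0.003, -0.003, 0.11, 0],
  [0.07, 0.003, -0.003, 0.15, 0],
  [0.07, 0.003, -0.003, 0.17, 0],
  [0.07, 0.003, -0.003, 0.176, 0],
  [0.07, 0.003, -0.003, 0.176, 0],
  [0.052, 0.003, -0.002, 0.176, 0],
  [0.052, 0.003, -0.002, 0.176, 0],
  [0.052, 0.003, -0.002, 0.176, 0],
  [0.052, 0.003, -0.002, 0.176, 0],
  [0.064, 0.003, -0.002, 0.176, 0],
], newtons=20)

```text
t: 31.17
tool_pos: [0.5974, -0.0475, 0.2369]
tool_rot: [2.061, 2.369, 0.002]
contact_force: [-0.4, 0.5, -0.8]
opening: 0.0633
grip_force: 0.0
```

apply_moves([
  [0.064, 0, 0, 0, 0],
  [0.064, 0, 0, -0.03, 0],
  [0.064, 0, 0, -0.07, 0],
  [0.064, 0, 0, -0.11, 0],
  [0.064, 0.035, 0, -0.14, 0],
  [0.064, 0.075, 0, -0.17, 0],
  [0.064, 0.115, 0, -0.176, 0],
  [0.064, 0.13, 0, -0.176, 0],
  [0.064, 0.13, 0, -0.176, 0],
  [0.064, 0.13, 0, -0.176, 0],
])

```text
t: 32.0
tool_pos: [0.5788, 0.0823, 0.4128]
tool_rot: [2.058, 2.371, 0.002]
contact_force: [-0.3, -0.2, -0.8]
opening: 0.0638
grip_force: 0.0
```

```bash
python3 j2.py w11; python3 - <<'E'
from go import *
p,P,T=wrist(); 
p=eyes.get_image("top"); P=cloud(p); c=None
D=P[...,:2]-O; m=(P[...,2]>.112)&(abs(D@X)<.03)&(abs(D@Y-.2)<.04); print("handle top", m.sum(), inv(np.median(P[m],0)) if m.sum() else 0)
go((*rk(0,.2076),.105,98),(*rk(0,.2076),.105,8))
E
```

```text
tag yellow 1347 x [0.0567 0.0858] y [0.1035 0.1481] mid 0.0713 0.1258 z 0.0591
tag orange 1217 x [0.05   0.0862] y [0.0393 0.0879] mid 0.0681 0.0636 z 0.0592
tag red 723 x [0.0571 0.0811] y [-0.0241  0.0202] mid 0.0691 -0.002 z 0.0593
tag green 652 x [0.0576 0.0841] y [-0.0853 -0.0443] mid 0.0708 -0.0648 z 0.0594
tag blue 265 x [0.0587 0.0848] y [-0.1355 -0.1071] mid 0.0718 -0.1213 z 0.0593
carton y+ 5379 x [-0.0449  0.048 ] y [0.0181 0.0882] mid 0.0016 0.0532 z 0.0885
carton y- 3294 x [-0.0432  0.0502] y [-0.0931 -0.0395] mid 0.0035 -0.0663 z 0.0886
jar0 1833 x [-0.0261  0.0205] y [-0.0251  0.0216] mid -0.0028 -0.0017 z 0.1082
jar+ 2697 x [-0.0234  0.0236] y [0.1052 0.1524] mid 0.0001 0.1288 z 0.1081
yellow [250, 162, 60, 60, 2770] [5.782e-01 7.980e-02 1.092e-01 5.783e-01 7.880e-02 2.530e-02 2.658e+03] rack [0.     0.1285]
red [252, 292, 51, 52, 2128] [ 5.934e-01 -4.930e-02  1.093e-01  5.934e-01 -5.080e-02  2.540e-02
  1.746e+03] rack [-0.0031 -0.0019]
yellow [256, 165, 6, 16, 61] [5.755e-01 6.330e-02 1.089e-01 5.780e-01 6.470e-02 1.640e-02 4.400e+01] rack [-0.0022  0.1146]
red [295, 157, 21, 21, 304] [ 5.914e-01 -5.030e-02  1.089e-01  5.928e-01 -5.030e-02  2.490e-02
  2.250e+02] rack [-0.0036 -0.0014]
red [138, 236, 11, 9, 71] [4.040e-01 3.420e-01 1.003e-01 4.046e-01 3.420e-01 1.190e-02 4.800e+01] rack [-0.1353  0.4133]
blue [346, 150, 20, 20, 308] [ 6.116e-01 -1.762e-01  1.089e-01  6.135e-01 -1.755e-01  2.490e-02
  2.340e+02] rack [-0.0005 -0.1282]
handle top 1104 [-0.0051  0.1747]
t 32.2 gp [0.579  0.0802 0.2563] yaw 7.88 open 0.064 F [ 0.8  0.2 -0.6]
(np.float64(0.5672750935236595), np.float64(0.1571306098333817), 0.105, 98) -> [ 0.0778 -0.001   0.1513] roll -1.573 dist 0.17
(np.float64(0.5672750935236595), np.float64(0.1571306098333817), 0.105, 8) -> [ 0.0778 -0.001   0.1513] roll -0.002 dist 0.17
```

View pics/w11.png

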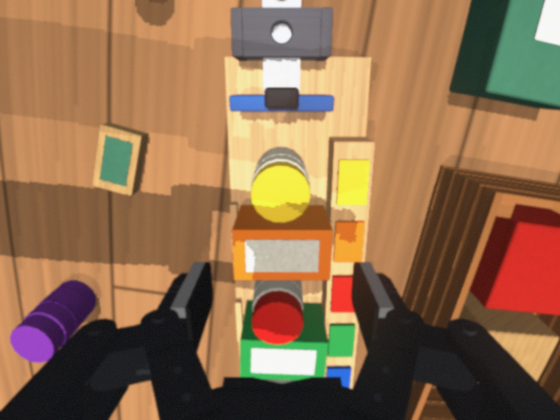

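The row is complete: yellow jar (280,190), orange carton, red jar (277,315), green carton, then blue. The blue stop's handle is at (282,97) and the fork hole at (282,33). I'll go behind the handle with closed fingers and push the stop home.

apply_moves([
  [0, 0.04, -0.001, 0, 0],
  [0, 0.08, -0.001, 0, 0],
  [0, 0.106, -0.001, 0.0, 0],
  [0, 0.106, -0.001, 0.03, 0],
  [0, 0.106, -0.001, 0.07, 0],
  [0, 0.106, -0.001, 0.11, 0],
  [0, 0.106, -0.001, 0.143, 0],
  [0, 0.106, -0.001, 0.151, 0],
  [0, 0.102, -0.001, 0.151, 0],
  [0, 0.095, -0.001, 0.151, 0],
  [0, 0.088, -0.001, 0.151, 0],
  [0, 0.081, -0.001, 0.151, 0],
])

```text
t: 33.2
tool_pos: [0.5676, 0.161, 0.263]
tool_rot: [2.062, 2.369, 0.006]
contact_force: [-0.5, 4.6, -1.9]
opening: -0.0001
grip_force: 2.1
```

apply_moves([
  [0, -0.006, 0, 0, 0],
  [0, -0.012, 0, 0, 0],
  [0, -0.017, 0, 0, 0],
  [0, -0.02, 0, 0, 0],
  [0, -0.022, 0, 0, 0],
  [0, -0.023, 0, 0, 0],
])

```text
t: 33.7
tool_pos: [0.5706, 0.1399, 0.2627]
tool_rot: [-2.061, -2.368, -0.011]
contact_force: [-1.4, 15.3, 5.9]
opening: -0.0002
grip_force: 7.7
```

```bash
cat > s.py <<'E'
from go import *
o=telemetry.get_obs(); g=o["tool_pos"]; print("tcp rack",inv(g),g[2].round(4),"F",np.round(o["contact_force"],1))
for n in ("top","side"):
    p=eyes.get_image(n); P=cloud(p); D=P[...,:2]-O; x=D@X; y=D@Y; z=P[...,2]
    hsv=cv2.cvtColor(p["img"],cv2.COLOR_BGR2HSV)
    m=(abs(z-.08)<.006)&(abs(x)<.05)&(y>.14)&(y<.24)&(hsv[...,1]>120)&(hsv[...,0]>100)&(hsv[...,0]<130)
    if m.sum(): print(n,"plate top",m.sum(),np.percentile(y[m],[2,50,98]).round(4))
E
python3 s.py
```

```text
tcp rack [0.0009 0.1901] 0.2627 F [-1.4 15.3  5.9]
side plate top 17 [0.1586 0.1643 0.17  ]
```

apply_moves([
  [0, -0.001, 0, 0, 0],
  [0, -0.002, 0, 0, 0],
  [0, -0.002, 0, 0, 0],
  [0, -0.002, 0, 0, 0],
])

```text
t: 34.13
tool_pos: [0.5706, 0.1395, 0.2627]
tool_rot: [-2.059, -2.368, -0.014]
contact_force: [-2.3, 18.0, 4.6]
opening: 0.0002
grip_force: 9.2
```

```bash
python3 s.py
```

```text
tcp rack [0.0009 0.1897] 0.2627 F [-2.3 18.   4.6]
side plate top 17 [0.16   0.1636 0.1707]
```

apply_moves([
  [0, 0.015, 0, 0, 0],
  [0, 0.015, 0, -0.04, 0],
  [0, 0.015, 0, -0.08, 0],
  [0, 0.015, 0, -0.12, 0],
  [0, 0.015, 0, -0.14, 0],
  [0, 0.015, 0, -0.14, 0],
  [0, 0.015, 0, -0.14, 0],
])

```text
t: 34.82
tool_pos: [0.5687, 0.1509, 0.4029]
tool_rot: [2.06, 2.367, 0.003]
contact_force: [-0.0, -0.4, -1.5]
opening: 0.0001
grip_force: 0.0
```

```bash
python3 - <<'E'
from row import *
p,P,T=row("w12")
D=P[...,:2]-O; x=D@X; y=D@Y; z=P[...,2]; g=cv2.cvtColor(p["img"],cv2.COLOR_BGR2GRAY)
m=(abs(z-.12)<.006)&(abs(x)<.03)&(abs(y-.17)<.03); print("handle",m.sum(),np.percentile(y[m],[2,98]).round(4),np.percentile(x[m],[2,98]).round(4))
f=(z>.053)&(z<.064)&(abs(x)<.06)&(y>.235)&(y<.3); print("fork",f.sum(),np.percentile(x[f],[1,99]).round(4),np.percentile(y[f],[1,99]).round(4),np.median(z[f]))
h=(~f)&(abs(x)<.015)&(abs(y-.262)<.015); print("hole",h.sum(),x[h].mean().round(4),y[h].mean().round(4),np.median(z[h]).round(4))
for d in eyes.tip_of("fork_hole",p)[:2]:
    u,v=np.round(d["point"]).astype(int); print(d["confidence"],u,v,P[v,u],inv(P[v,u]))
cv2.imwrite("pics/w12c.png",cv2.resize(p["img"][0:260,120:440],None,fx=2.4,fy=2.2))
go((.404,.342,.25,8))
E
```

```text
tag yellow 1172 x [0.0569 0.0856] y [0.104  0.1483] mid 0.0712 0.1262 z 0.0593
tag orange 816 x [0.0469 0.0858] y [0.0469 0.088 ] mid 0.0664 0.0674 z 0.0591
carton y+ 353 x [-0.0447  0.0492] y [0.0203 0.0885] mid 0.0022 0.0544 z 0.0879
jar0 251 x [-0.0063  0.0088] y [0.0016 0.0226] mid 0.0013 0.0121 z 0.1082
jar+ 581 x [-0.0235  0.0228] y [0.1344 0.1532] mid -0.0003 0.1438 z 0.108
handle 622 [0.1636 0.1783] [-0.0116  0.013 ]
fork 4128 [-0.0419  0.044 ] [0.2418 0.2803] 0.059035671512957355
hole 259 0.0009 0.2584 0.0013
0.93 280 114 [5.60882340e-01 2.05807764e-01 2.98631631e-04] [0.0004 0.2567]
t 34.92 gp [0.5676 0.1508 0.2443] yaw 7.94 open -0.0002 F [-0.6  1.1 -0.7]
(0.404, 0.342, 0.25, 8) -> [ 0.2118 -0.136  -0.0056] roll -0.001 dist 0.252
```

View pics/w12c.png

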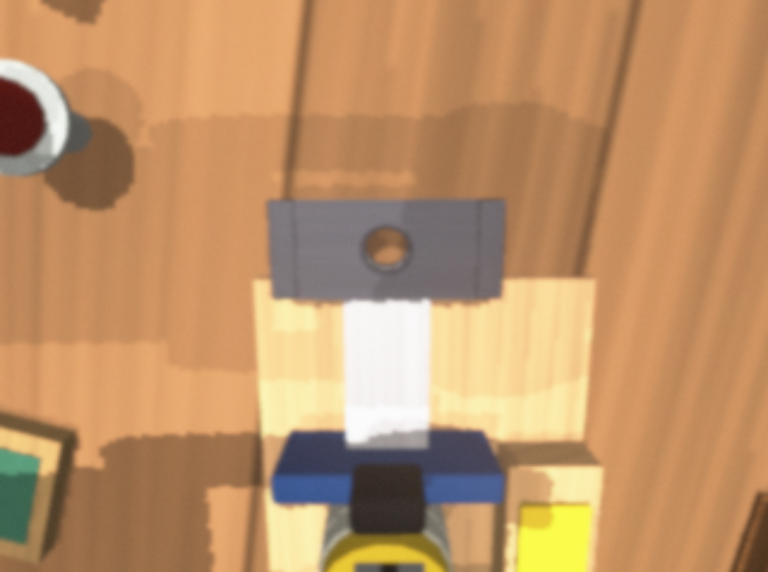

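The fork's hole at (386,248) in the crop shows daylight through to the table, so the stop is home. The small pin is next.

apply_moves([
  [0.05, 0.03, -0.02, 0, 0],
  [0.05, 0.065, -0.042, 0, 0],
  [0.05, 0.1, -0.064, 0, 0],
  [0.05, 0.135, -0.087, 0, 0],
  [0.05, 0.168, -0.108, 0, 0],
  [0.05, 0.198, -0.127, 0, 0],
  [0.05, 0.212, -0.136, 0, 0],
  [0.05, 0.212, -0.136, 0, 0],
  [0.05, 0.212, -0.136, 0, 0],
])

```text
t: 35.67
tool_pos: [0.4035, 0.3427, 0.3985]
tool_rot: [-2.06, -2.372, 0.006]
contact_force: [-0.5, -0.2, -0.2]
opening: 0.0502
grip_force: 0.0
```

```bash
cat > pin.py <<'E'
from go import *
p,P,T=wrist(); cv2.imwrite("pics/%s.png"%sys.argv[1],p["img"])
for d in eyes.outline_of("pin",p)[:3]:
    c=topc(P,d["region"]); print("pin",d["confidence"],d["box"],c,inv(c[3:5]))
    go((c[3]+.0,c[4],.087,8))
E
python3 pin.py w13
```

```text
pin 0.82 [266.0, 161.8, 300.8, 203.6] [4.046e-01 3.416e-01 1.000e-01 4.047e-01 3.412e-01 1.090e-02 5.070e+02] [-0.1354  0.4125]
t 35.77 gp [0.4043 0.3416 0.2446] yaw 7.92 open 0.0501 F [-0.   0.4 -1. ]
(np.float64(0.4047), np.float64(0.3412), 0.087, 8) -> [-0.0004  0.0003  0.1576] roll -0.001 dist 0.158
pin 0.73 [269.4, 246.6, 309.8, 324.7] [4.241e-01 2.437e-01 1.153e-01 4.245e-01 2.428e-01 1.400e-02 6.850e+02] [-0.1295  0.3123]
t 35.77 gp [0.4043 0.3416 0.2446] yaw 7.92 open 0.0501 F [-0.   0.4 -1. ]
(np.float64(0.4245), np.float64(0.2428), 0.087, 8) -> [-0.1006  0.0064  0.1577] roll -0.001 dist 0.187
pin 0.37 [338.3, 273.8, 464.4, 420.0] [5.654e-01 1.287e-01 1.148e-01 5.002e-01 2.441e-01 1.437e-01 2.950e+02] [-0.0543  0.3031]
t 35.77 gp [0.4043 0.3416 0.2446] yaw 7.92 open 0.0501 F [-0.   0.4 -1. ]
(np.float64(0.5002), np.float64(0.2441), 0.087, 8) -> [-0.1097  0.0815  0.1576] roll -0.001 dist 0.209
```

View pics/w13.png

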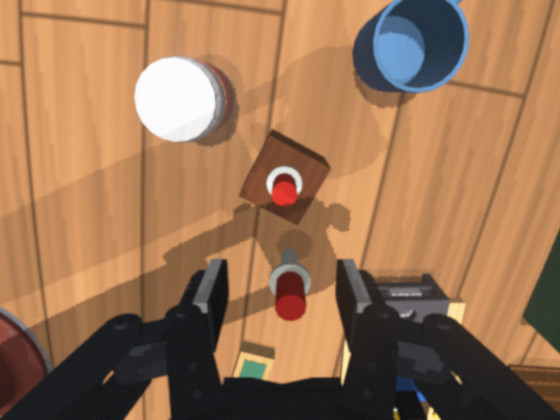

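The parked small pin is at (284,185) in the dark block. The free-standing larger look-alike at (290,290) stays untouched.

apply_moves([
  [0.05, 0.001, 0, 0.035, 0],
  [0.05, 0.001, 0, 0.075, 0],
  [0.05, 0.001, 0, 0.115, 0],
  [0.05, 0.001, 0, 0.145, 0],
  [0.05, 0.001, 0, 0.155, 0],
  [0.05, 0.001, 0, 0.157, 0],
  [0.01, 0.001, 0, 0.157, 0],
  [0.01, 0.001, 0, 0.157, 0],
  [0.01, 0.001, 0, 0.157, 0],
  [0.01, 0.001, 0, 0.157, 0],
  [0.01, 0.001, 0, 0.157, 0],
  [0.01, 0.001, 0, 0.157, 0],
], newtons=60)

```text
t: 36.77
tool_pos: [0.4051, 0.3442, 0.2467]
tool_rot: [2.06, 2.369, 0.007]
contact_force: [0.1, -2.1, 7.2]
opening: 0.02
grip_force: 59.0
```

apply_moves([
  [0.01, 0, 0, 0, 0],
  [0.01, 0, 0, -0.02, 0],
  [0.01, 0, 0, -0.05, 0],
  [0.01, 0, 0, -0.08, 0],
  [0.01, 0, 0, -0.11, 0],
  [0.01, 0, 0, -0.13, 0],
  [0.01, 0, 0, -0.13, 0],
  [0.01, 0, 0, -0.13, 0],
])

```text
t: 37.43
tool_pos: [0.4041, 0.3438, 0.3755]
tool_rot: [2.061, 2.37, 0.006]
contact_force: [-0.5, 0.1, -1.3]
opening: 0.0202
grip_force: 59.7
```

```bash
python3 pin.py w14; python3 -c "
from go import *
go((*rk(.0012,.2633),.2,8),(*rk(.0012,.2633),.084,8))"
```

```text
pin 0.67 [271.6, 320.7, 306.1, 343.7] [4.264e-01 2.385e-01 1.158e-01 4.210e-01 2.825e-01 5.430e-02 4.580e+02] [-0.1274  0.3521]
t 37.53 gp [0.4032 0.3432 0.2174] yaw 7.97 open 0.0197 F [-0.6 -0.4 -0.5]
(np.float64(0.421), np.float64(0.2825), 0.087, 8) -> [-0.0626  0.0091  0.1305] roll -0.0 dist 0.145
pin 0.58 [254.1, 218.0, 312.1, 327.7] [4.046e-01 3.423e-01 2.286e-01 4.051e-01 3.412e-01 1.130e-02 1.957e+03] [-0.135   0.4125]
t 37.53 gp [0.4032 0.3432 0.2174] yaw 7.97 open 0.0197 F [-0.6 -0.4 -0.5]
(np.float64(0.4051), np.float64(0.3412), 0.087, 8) -> [-0.0022  0.0015  0.1304] roll -0.0 dist 0.13
t 37.53 gp [0.4032 0.3432 0.2174] yaw 7.97 open 0.0197 F [-0.6 -0.4 -0.5]
(np.float64(0.5607075732029208), np.float64(0.21245508612404965), 0.2, 8) -> [-0.1514  0.1376  0.0173] roll -0.0 dist 0.205
(np.float64(0.5607075732029208), np.float64(0.21245508612404965), 0.084, 8) -> [-0.1513  0.1378  0.1333] roll -0.0 dist 0.244
```

View pics/w14.png

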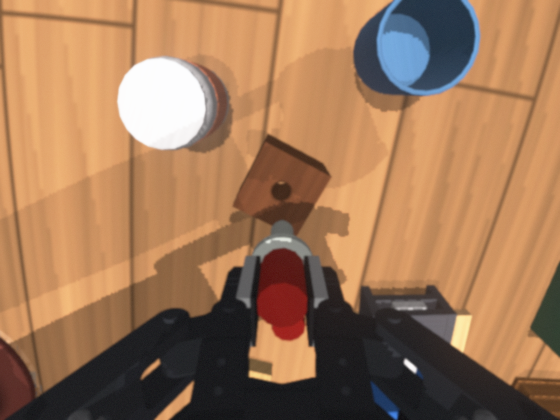

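The pin is held upright at (280,290) and its block is empty. Carrying it to the fork.

apply_moves([
  [0.01, -0.025, 0.023, 0, 0],
  [0.01, -0.052, 0.047, 0, 0],
  [0.01, -0.08, 0.072, 0, 0],
  [0.01, -0.107, 0.097, 0, 0],
  [0.01, -0.132, 0.12, 0, 0],
  [0.01, -0.147, 0.133, 0, 0],
  [0.01, -0.1515, 0.137, 0, 0],
  [0.01, -0.1515, 0.137, 0.02, 0],
  [0.01, -0.1515, 0.137, 0.05, 0],
  [0.01, -0.1515, 0.137, 0.07, 0],
  [0.01, -0.1515, 0.137, 0.07, 0],
  [0.01, -0.1515, 0.137, 0.07, 0],
])

```text
t: 38.53
tool_pos: [0.5593, 0.2128, 0.3008]
tool_rot: [-2.059, -2.368, 0.007]
contact_force: [0.6, -0.0, 0.6]
opening: 0.0201
grip_force: 59.7
```

```bash
python3 - <<'E'
from go import *
p,P,T=wrist(); cv2.imwrite("pics/w15.png",p["img"])
D=P[...,:2]-O; x=D@X; y=D@Y; z=P[...,2]
f=(z>.053)&(z<.064)&(abs(x)<.06)&(y>.235)&(y<.3); print("fork",f.sum(),np.percentile(x[f],[1,99]).round(4),np.percentile(y[f],[1,99]).round(4))
m=(z>.145)&(z<.17)&(abs(x)<.03)&(abs(y-.26)<.03); Q=P[m]; zt=np.percentile(Q[:,2],90); r=m&(abs(z-zt)<.004)&(p["img"][...,2]>p["img"][...,1]*2+20)
print("pin",r.sum(),zt,np.percentile(x[r],[1,99]).round(4),np.percentile(y[r],[1,99]).round(4))
go((*rk(.0012,.2633),.084,8))
E
```

```text
fork 6563 [-0.0423  0.044 ] [0.2421 0.2814]
pin 86 0.1659556685962758 [-0.0155  0.0217] [0.2692 0.2742]
t 38.58 gp [0.5599 0.2129 0.1484] yaw 8.0 open 0.02 F [ 0.4 -0.7  0.2]
(np.float64(0.5607075732029208), np.float64(0.21245508612404965), 0.084, 8) -> [-0.0005  0.0006  0.0644] roll -0.0 dist 0.064
```

View pics/w15.png

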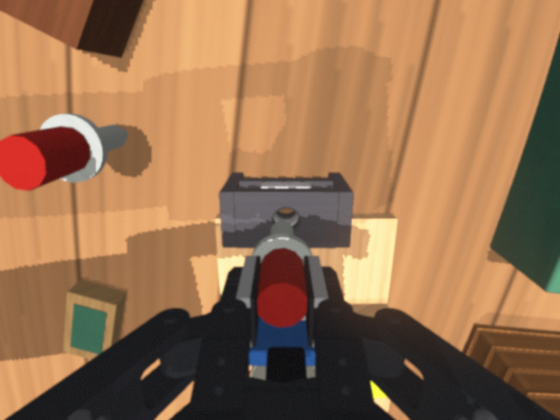

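apply_moves([
  [0.01, 0, 0.001, 0.006, 0],
  [0.01, 0, 0.001, 0.012, 0],
  [0.01, 0, 0.001, 0.018, 0],
  [0.01, 0, 0.001, 0.024, 0],
  [0.01, 0, 0.001, 0.024, 0],
])

```text
t: 39.0
tool_pos: [0.5611, 0.2125, 0.2781]
tool_rot: [-2.061, -2.369, 0.003]
contact_force: [-1.0, -0.9, -1.6]
opening: 0.02
grip_force: 59.9
```

apply_moves([
  [0.01, 0, 0, 0.006, 0],
  [0.01, 0, 0, 0.012, 0],
  [0.01, 0, 0, 0.018, 0],
  [0.01, 0, 0, 0.024, 0],
  [0.01, 0, 0, 0.03, 0],
  [0.01, 0, 0, 0.034, 0],
  [0.01, 0, 0, 0.037, 0],
  [0.01, 0, 0, 0.037, 0],
])

```text
t: 39.67
tool_pos: [0.5618, 0.2127, 0.2447]
tool_rot: [-2.061, -2.37, 0.003]
contact_force: [-8.8, -2.5, 12.1]
opening: 0.0205
grip_force: 61.0
```

apply_moves([
  [0.01, 0, 0, 0.001, 0],
  [0.01, 0, 0, 0.002, 0],
  [0.01, 0, 0, 0.002, 0],
  [0.01, 0, 0, 0.002, 0],
])

```text
t: 40.0
tool_pos: [0.5619, 0.2127, 0.2446]
tool_rot: [-2.061, -2.37, 0.004]
contact_force: [-13.1, -4.4, 20.9]
opening: 0.0203
grip_force: 62.1
```

apply_moves([
  [0.05, 0, 0, 0, 0],
  [0.05, 0, 0, 0, 0],
  [0.05, 0, 0, 0, 0],
  [0.05, 0, 0, 0, 0],
  [0.05, 0, 0, -0.03, 0],
  [0.05, 0, 0, -0.07, 0],
  [0.05, 0, 0, -0.11, 0],
  [0.05, -0.03, 0, -0.15, 0],
  [0.05, -0.05, 0, -0.18, 0],
  [0.05, -0.05, 0, -0.18, 0],
  [0.05, -0.05, 0, -0.18, 0],
])

```text
t: 40.92
tool_pos: [0.5694, 0.1622, 0.4243]
tool_rot: [2.061, 2.365, 0.008]
contact_force: [0.1, 0.1, -0.7]
opening: 0.0501
grip_force: 0.0
```

```bash
python3 - <<'E'
from row import *
p,P,T=row("w16"); D=P[...,:2]-O; x=D@X; y=D@Y; z=P[...,2]
m=(z>.08)&(z<.12)&(np.hypot(x,y-.261)<.02); print("pin top",m.sum(),np.percentile(z[m],[50,95]).round(4),x[m].mean().round(4),y[m].mean().round(4))
c=(z>.059)&(z<.075)&(np.hypot(x,y-.261)<.018); print("collar",c.sum(),np.median(z[c][z[c]>.0605]).round(4))
f=(z>.053)&(z<.0605)&(abs(x)<.06)&(y>.235)&(y<.3)&(np.hypot(x,y-.261)>.02); print("fork",np.median(z[f]).round(4))
E
```

```text
tag yellow 829 x [0.0567 0.0856] y [0.105  0.1482] mid 0.0712 0.1266 z 0.0592
tag orange 374 x [0.0461 0.0735] y [0.0393 0.1484] mid 0.0598 0.0939 z 0.0592
tag red 643 x [0.0576 0.0852] y [-0.0238  0.0202] mid 0.0714 -0.0018 z 0.0593
tag green 153 x [0.0453 0.0844] y [-0.0613 -0.0418] mid 0.0649 -0.0515 z 0.0593
carton y+ 4123 x [-0.0441  0.0483] y [0.0181 0.088 ] mid 0.0021 0.0531 z 0.0885
jar0 887 x [-0.0257  0.0209] y [-0.0086  0.0222] mid -0.0024 0.0068 z 0.1081
jar+ 2014 x [-0.0235  0.0238] y [0.1051 0.1528] mid 0.0001 0.1289 z 0.1082
pin top 526 [0.0969 0.0982] 0.0018 0.2608
collar 489 0.064
fork 0.059
```

View pics/w16.png

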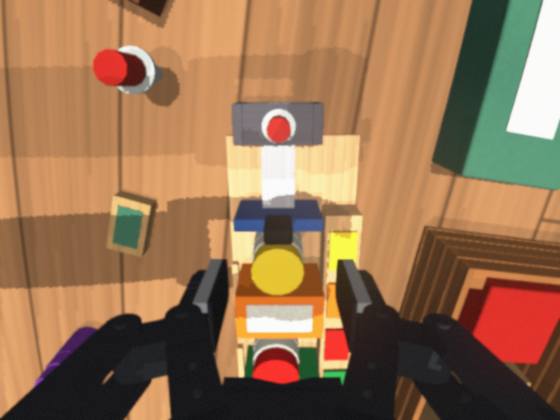

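The pin is seated: its collar at (279,126) lies on the fork, with the collar top 5 mm above it. One last check of the whole scene before handing in.

apply_moves([
  [0.05, 0, -0.04, 0, 0],
  [0.05, 0, -0.08, 0, 0],
  [0.05, 0, -0.12, 0, 0],
  [0.05, 0, -0.15, 0, 0],
  [0.05, 0, -0.15, 0, 0],
])

```text
t: 41.38
tool_pos: [0.4159, 0.1426, 0.4169]
tool_rot: [-2.057, -2.369, 0.007]
contact_force: [1.0, -0.1, -0.3]
opening: 0.0497
grip_force: 0.0
```

```bash
python3 j2.py w17 | grep rack; python3 - <<'E'
from go import *
p=eyes.get_image("top"); cv2.imwrite("pics/top2.png",p["img"]); P=cloud(p)
for d in eyes.outline_of("jar_black",p)[:2]: print(d["confidence"],topc(P,d["region"]))
E
```

```text
yellow [413, 246, 58, 54, 2367] [5.769e-01 8.010e-02 1.093e-01 5.779e-01 7.820e-02 2.610e-02 1.960e+03] rack [-0.0005  0.128 ]
red [448, 122, 29, 26, 560] [5.610e-01 2.095e-01 9.850e-02 5.617e-01 2.091e-01 1.110e-02 4.930e+02] rack [0.0017 0.2598]
  3.590e+02] rack [-0.0118 -0.0089]
yellow [242, 163, 21, 20, 318] [5.769e-01 8.010e-02 1.087e-01 5.774e-01 7.990e-02 2.510e-02 2.580e+02] rack [-0.0007  0.1297]
  2.420e+02] rack [-0.0039 -0.0007]
red [196, 175, 9, 8, 51] [5.605e-01 2.094e-01 9.820e-02 5.600e-01 2.110e-01 9.800e-03 3.500e+01] rack [0.0003 0.262 ]
  2.250e+02] rack [-0.0005 -0.1285]
0.92 [ 4.989e-01 -3.749e-01  1.051e-01  4.990e-01 -3.748e-01  2.640e-02
  2.670e+02]
0.65 [5.707e-01 1.208e-01 1.192e-01 5.721e-01 1.211e-01 1.200e-02 6.000e+01]
```

View pics/top2.png

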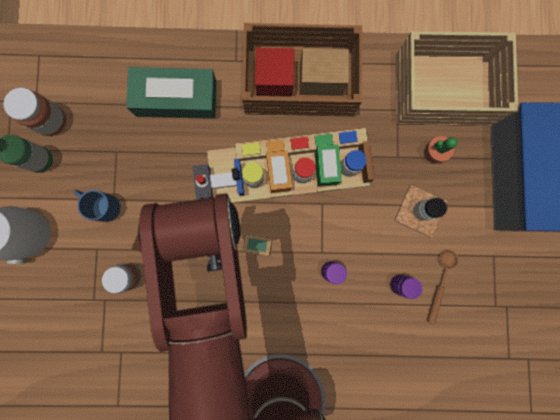

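The final top view shows every jar and carton in front of its own tag, the stop home, the pin in the fork at (200,180), and the black jar on the mat at (432,208). The bystanders are where they started.

```bash
python3 -c "
from station import ctrl
print(ctrl.finish_job())"
```

```text
the job is handed in; nothing more can be done
None
```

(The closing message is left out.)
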